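# Unclip the charged battery and stow it

## Task

Take the charged battery pack off its charger: hold its red release button fully down without leaning on it harder than 20 N, and with the button still down pull the pack by its front ledge straight out along the rails until it is clear of them, without tugging against the catches. Then lift the pack and lay it flat in the empty red tray, gently and fully down, and let go; leave the spare pack and everything else on the bench as it is.

Things in the scene. Friction and masses are not known exactly. Their poses are not given: they have to be found in the camera images.
- charger: Fixed grey battery charger, 180 x 104 mm, shell 40 mm high. Origin on the bench; x points along its slide rails to the closed back end, z up. Its dark steel deck (top 46 mm above the bench) is sprung: leaned on, it gives way by up to 14 mm, how much depends on the pack's unknown weight, so how far to press cannot be told from positions. It comes back up when let go.
- rail_end (a point): On the deck, midway between the front ends of the two yellow rails; axes as the charger's. The rails run from here 46 mm to +x, their lips over the pack's rear feet; aluminium catches on top, up to 32 mm above the deck. To -x of it the deck is open for 111 mm. The pack slides off along -x, level: clear of the rails after 43 mm; pull 45 to 65 mm, past 75 it overhangs the front edge.
- pack: Battery pack clipped on the charger: black, orange band on its front block, 90 (x) x 49 (y) x 44 mm, 0.3 to 0.6 kg. Origin at the centre of its underside, x towards its rear, along the charger's x when clipped, origin then 2 mm to -x of the rails' front ends. Grey feet, 60 mm wide over all and 8 mm high, at x from -45 to -30 and 10 to 45 mm; plain sides between them.
- pack_ledge (a point): Middle of the top edge of the pull ledge: the rear face of the pack's front block, 44 mm above its underside. From here an open-topped thumb well reaches 48 mm to +x (pack's x, length), 42 mm wide between thin cheeks, its floor the red button, 12 mm down. Shut fingers go in from above, press the button and pull on this ledge to -x.
- pack_grip (a point): Point to grasp the pack across its 49 mm width (its y) from above once it is clear of the rails: 24 mm above its underside, 10 mm to -x of its centre, between the feet; axes as the pack's.
- release: Red release button in the pack's thumb well, cap 44 x 38 mm; origin at the centre of its top. Press near the ledge, 9 mm to -x of the origin. Travel 7 mm down into the pack on a spring (3 N at first, 10 N fully in). Its side lugs pass the catches only in the last 1.5 mm and must stay down for the first 32 mm of the pull or they snag. Hold it at about 11 N; over 20 N breaks it.
- tray: Empty red tray fixed on the bench, 107 x 79 mm. Origin on the bench under its centre, x along its length. Floor 6 mm above the bench. Walls 20 mm high above the bench at the ends and corners (from 33 mm off centre along x) leave a pocket of 95 x 65 mm, open in the middle of the long sides for fingers. The pack lies in it lengthwise, either way round.
- tray_full: An identical red tray, taken by the spare pack; leave alone.
- spare: Spare pack, like the other one, lying in its tray; leave alone. Origin at the centre of its underside.
- screwdriver: Screwdriver lying on the bench nearer the robot; leave alone.
- spanner: Steel spanner lying on the bench nearer the robot; leave alone.
- aerosol: Red spray can, 58 mm across, 190 mm tall, to the robot's right; leave alone.
- tin: Blue tin, 90 mm across, 100 mm tall, beyond the task's things; leave alone.
- jar: Amber glass jar, 66 mm across, 75 mm tall, beyond the task's things; leave alone.
- weight: Brass knobbed weight, 60 mm across, 50 mm tall, to the robot's left; leave alone.
Not all that is in view belongs to the job. Leave any turquoise look-alike of the pack alone.

How it is judged:
On the way:
1. the pack has been slid straight out along the charger, level, clear of the rails (x of pack in the frame of charger between -0.06 and -0.0055 m and y of pack in the frame of charger between -0.02 and 0.02 m and z of pack in the frame of charger below 0.054 m and angle between the x axis of pack and the x axis of charger, either way round below 0.3 rad), for 0.1 s.
At the end, for the whole second after the job is handed in: The pack lies flat and at rest on the floor of the empty tray, within 5 mm of its middle along either side, its underside within 3 mm of the tray's floor, its length along the tray's to 0.12 rad (either way round), upright to 0.05 rad, let go (x of pack in the frame of tray between -0.005 and 0.005 m and y of pack in the frame of tray between -0.005 and 0.005 m and z of pack in the frame of tray between 0.003 and 0.009 m and angle between the x axis of pack and the x axis of tray, either way round below 0.12 rad and angle between pack's own z axis and vertical below 0.05 rad and linear speed of pack below 0.02 m/s); the robot touches nothing.
It fails at once if the release button is pressed harder than 20 N (contact force between the fingers and release above 20 N).
It fails at once if the pack is tugged or forced against the charger with more than 40 N (contact force between anything else and charger above 40 N).
It fails at once if the pack is let drop: falling free of the fingers faster than 0.4 m/s (a fall of about 8 mm) (contact force between the fingers and pack below 0.1 N and linear speed of pack above 0.4 m/s).
It fails at once if the pack is slammed into the tray (more than 120 N) (contact force between pack and tray above 120 N).
It fails at once if the spare pack or a bystander is moved by more than 20 mm (distance of any of spare, screwdriver, spanner, aerosol, tin, jar, weight from where it was at the start of the episode above 0.02 m).
It also fails if it takes over 67 s, if anything falls off the work surface, if the arm or the gripper's body presses on something with over 40 N, if the wrist force passes 120 N, or if a joint passes its speed limit or range.

## Robot

A 7-joint arm with a two-finger parallel gripper is mounted at the origin on the work surface. World frame = base frame: x ahead of the robot, y to its left, z up, the work surface at z = 0. Lengths are in m, angles in rad, forces in N, time in s.
With the tool pointing down it reaches from about 0.4 to 0.85 m from the base axis. Payload 4.5 kg.
Tool frame: the origin (TCP) lies at the very end of the fingers, on their centre line; the grasp point (between the pads) lies 19 mm behind it; y points along the fingers, x is the direction in which the jaws open and shut, and the axes are right-handed (so a half turn about y gives the same grasp; the last joint's range is limited). The gripper opens to 88 mm and grips with 3 to 60 N. Pads are 18 mm wide; open, the fingers measure 123 mm over their backs; the gripper's body (75 mm by 187 mm) begins 45 mm behind the grasp point.
Start: joints at [1.383, 0.689, -0.195, 1.565, 0.157, 0.902, -0.215], TCP at [0.138, -0.61, 0.239] pointing down, gripper open.
Joint ranges: [-3.01, 3.01], [-0.46, 2.08], [-1.47, 1.51], [0.13, 2.56], [-1, 4.14], [0.04, 2.09], [-2.66, 2.66]. Speed limits (rad/s): [2.57, 2.57, 3.14, 3.14, 3.14, 3.14, 3.14].

## Interface

Orientations are given as a unit quaternion [x, y, z, w].
In Python, from plant import r gives the robot as it stands.
- The arm moves only by the shell command python3 -m inch 'ROWS' [OPENING] [FORCE]. ROWS is JSON, a list of rows, each a list of 6 numbers: the shift along the tool's x, y, z in mm, then the turn, a rotation vector about the tool's x, y, z in rad. In form: [[x, y, z, ax, ay, az], ...]. A call has 1 to 12 rows; each row shifts and turns the commanded pose from where the row before left it, along the tool's axes as they then stand; what a row does not reach is not made up. A row lasts 1/12 s, in which the tool goes at most 41.7 mm and 7.16 degrees, less where a joint would pass 70% of its speed; a pose out of reach is approached as far as the arm can. A call is refused whole if a number of a shift passes 41.7 or a number of a turn 0.125, either way. A call with a gripper value outside its range is refused whole. OPENING is the finger opening in mm, from 0 to 88.1, set as the call begins (- or left out, the last holds). The fingers move at their own pace and stop on an object; FORCE is the grip in N (left out, the last holds). Time passes only in rows, so rows that do not move let the fingers close. It gives the time, the measured TCP pose, the force and the opening at its end, in the units of the state.
- r.get_state(): the state, without advancing time (a new reading comes with each control period).
- r.snapshot(name): name is "scene" or "side" or "wrist"; returns a dict with "img" (480x640x3 uint8, red, green, blue), "range_z" (480x640 float32, m along the optical axis (not along the pixel's ray), 0 where there is no reading), "mtx" (3x3 intrinsics, pixels), "k1" (the pictures are not rectified: a ray, as slopes to the right and down, at radius r is drawn at 1 + k1 r^2 times it, then the intrinsics apply), "camera_from_world" (4x4, takes a point from world to camera coordinates); the wrist camera has in their place "tool_from_camera" (4x4, takes a point from camera to tool coordinates, whose origin is the TCP and whose axes are the tool frame's). Camera axes: x right, y down, z forward; pixel columns grow to the right and rows downward; lengths in m; the calibration is good to about 2 mm. A picture is of the moment at which its call begins: read the wrist's pose just before it.
- r.finish_job(): hands the job in, once; it reports no verdict.
The state is a dict: "clock": time; "q": joint angles; "qd": joint speeds; "joint_torque": joint torques, N m; "tool_pos": TCP position; "eef_rot": TCP orientation; "contact_force": force on the tool from outside, world axes, zero at the start; "moment": the same for the moment, N m; "opening": opening from 0.0 (shut) to 1.0 (fully open).
Only numpy, scipy, OpenCV 4.12 (cv2) and the standard library are available. Lean on these libraries where they do the work, as an engineer would, in place of code of your own. Each camera call takes 0.05 s, during which the arm holds its last target.

## Working session

There is one attempt and no reset: what is moved stays moved. The work goes in short steps, Python scripts to look and compute and a shell command to move; the robot and the scene stay as the last step left them, time stands still between calls to the robot, and variables do not carry over. Pictures are saved under pics/ and viewed, and the job is handed in when it is done.

```bash
ls -la; mkdir -p pics
cat > h.py <<'E'
import numpy as np, cv2
from plant import r
def snap(n):
    s=r.snapshot(n); return s
def save(s,f): cv2.imwrite('pics/'+f,s['img'][:,:,::-1])
E
python3 - <<'E'
from h import *
st=r.get_state(); print(st)
for n in ['scene','side','wrist']:
    s=snap(n); save(s,n+'0.png'); print(n,s['mtx'].tolist(),s['k1'],np.round(s.get('camera_from_world',s.get('tool_from_camera')),3).tolist())
    np.savez('pics/'+n+'0.npz',**s)
E
```

```text
total 12
drwxr-xr-x  3 agent agent 4096 Dec  7 15:09 .
drwxr-xr-x 23 root  root  4096 Dec  7 15:09 ..
drwxr-xr-x  2 agent agent 4096 Dec  7 15:09 pics
{'clock': 0.0, 'q': array([ 1.38278714,  0.68999967, -0.19450259,  1.56634324,  0.15727978,
        0.90248655, -0.21508014]), 'qd': array([ 0.00039372, -0.00088561,  0.00045228,  0.00028058, -0.00014752,
       -0.00101705, -0.00066783]), 'joint_torque': array([-2.05783813e-04, -5.27566981e+01, -1.26699541e+00, -1.53433943e+01,
       -5.26370213e-02,  6.43874315e-03,  1.84394326e-04]), 'tool_pos': array([ 0.13730843, -0.60908168,  0.23790016]), 'eef_rot': array([-0.55191158,  0.44210269, -0.44103019,  0.55265829]), 'contact_force': array([-0.17905131,  0.052637  ,  0.36371836]), 'moment': array([-0.01838597,  0.01787736, -0.00271038]), 'opening': 1.0007737473195877}
scene [[591.5591557457577, 0.0, 323.53108140586147], [0.0, 591.5591557457577, 247.3691778021259], [0.0, 0.0, 1.0]] -0.18625662715200222 [[0.75, 0.661, 0.011, -0.412], [0.394, -0.434, -0.81, -0.145], [-0.531, 0.612, -0.586, 1.838], [0.0, 0.0, 0.0, 1.0]]
side [[494.9252651861546, 0.0, 321.57092229483555], [0.0, 494.9252651861546, 234.42489483831295], [0.0, 0.0, 1.0]] 0.00013433908115862976 [[-0.68, -0.733, -0.017, 0.398], [-0.41, 0.4, -0.82, 0.303], [0.608, -0.551, -0.572, 1.084], [0.0, 0.0, 0.0, 1.0]]
wrist [[381.7044537493059, 0.0, 316.68419324303545], [0.0, 381.7044537493059, 239.88572630652783], [0.0, 0.0, 1.0]] -0.07714922330118729 [[1.0, -0.001, 0.001, -0.001], [-0.001, -0.292, 0.956, -0.146], [-0.001, -0.956, -0.292, 0.076], [0.0, 0.0, 0.0, 1.0]]
```

View pics/scene0.png

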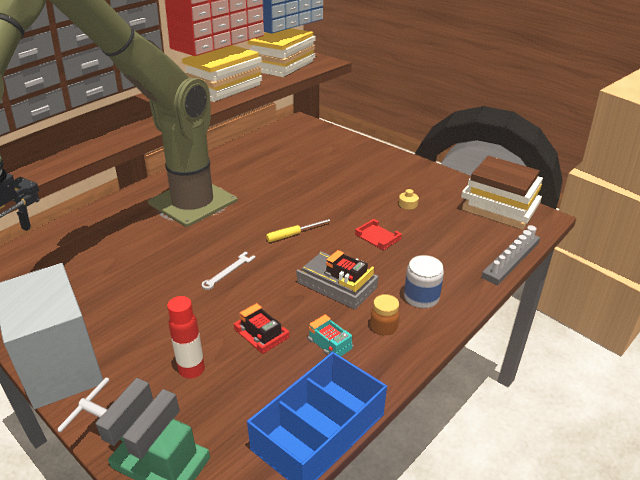

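View pics/side0.png

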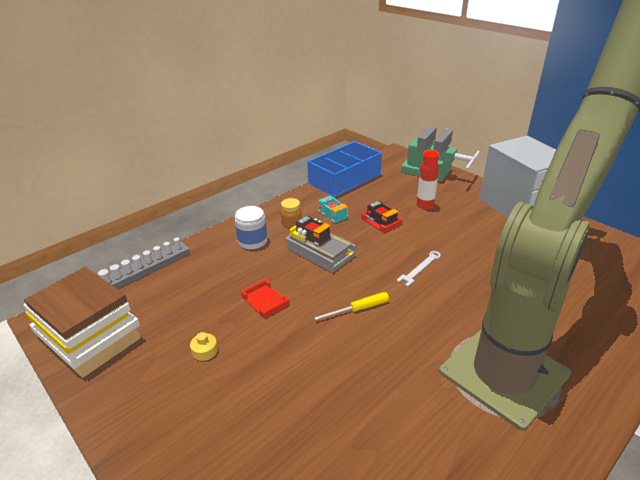

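View pics/wrist0.png

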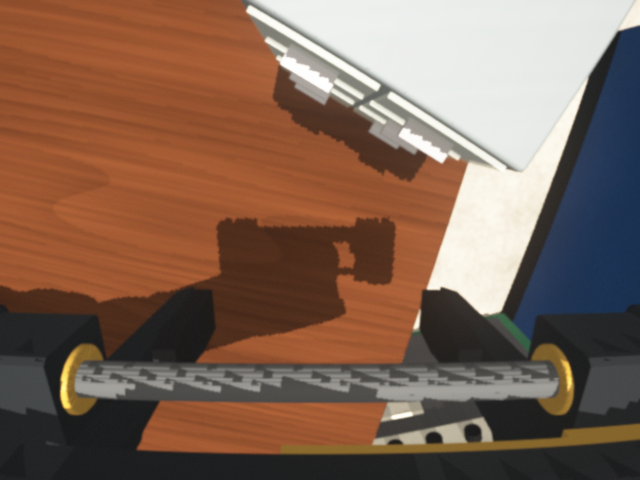

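The scene picture shows the charger at about (338,275) with the black pack, whose orange front points left. The empty red tray is at (378,235), the occupied tray at (262,327) and the turquoise decoy at (330,335). The wrist picture sees only bench. Next I'll build top-down height and colour maps from the two fixed cameras.

```bash
cat >> h.py <<'E'
def cloud(s,T=None):
    """world points HxWx3; T=world_from_camera (wrist) else from camera_from_world"""
    K=s['mtx'];k1=float(s['k1']);h,w=s['range_z'].shape
    u,v=np.meshgrid(np.arange(w),np.arange(h))
    # distortion model: d = x(1+k1 r^2) -> OpenCV with k1 only
    p=cv2.undistortPoints(np.stack([u,v],-1).reshape(-1,1,2).astype(np.float64),K,np.array([k1,0,0,0.]),None,None,None) if False else \
      cv2.undistortPointsIter(np.stack([u,v],-1).reshape(-1,1,2).astype(np.float64),K,np.array([k1,0,0,0.]),None,None,(3,50,1e-10))
    p=p.reshape(h,w,2); z=s['range_z'].astype(float)
    c=np.stack([p[...,0]*z,p[...,1]*z,z],-1)
    if T is None: T=np.linalg.inv(s['camera_from_world'])
    P=c@T[:3,:3].T+T[:3,3]; P[z==0]=np.nan
    return P
from scipy.spatial.transform import Rotation as Rn
def tool_T(st):
    T=np.eye(4);T[:3,:3]=Rn.from_quat(st['eef_rot']).as_matrix();T[:3,3]=st['tool_pos'];return T
def topmap(P,img,x0,x1,y0,y1,res,zmax=0.3):
    W=int((y1-y0)/res);H=int((x1-x0)/res)
    ok=np.isfinite(P[...,0]); p=P[ok];c=img[ok]
    i=((x1-p[:,0])/res).astype(int);j=((y1-p[:,1])/res).astype(int)
    m=(i>=0)&(i<H)&(j>=0)&(j<W)&(p[:,2]<zmax); i,j,p,c=i[m],j[m],p[m],c[m]
    o=np.argsort(p[:,2]); Z=np.full((H,W),np.nan);C=np.zeros((H,W,3),np.uint8)
    Z[i[o],j[o]]=p[o,2];C[i[o],j[o]]=c[o]
    return Z,C
E
python3 - <<'E'
from h import *
for n in ['scene','side']:
    s=dict(np.load('pics/%s0.npz'%n)); P=cloud(s)
    Z,C=topmap(P,s['img'],0.2,0.9,-0.5,0.5,0.00125)
    print(n,np.nanmedian(Z))
    cv2.imwrite('pics/top_%s.png'%n,C[:,:,::-1])
    for nm,(u,v) in {'scene':dict(tray=(378,235),pack=(345,267),spare=(262,325),decoy=(330,335),driver=(283,235),tin=(425,270),jar=(385,310)),'side':dict(tray=(265,298),pack=(313,230),spare=(382,214),decoy=(333,208))}[n].items():
        print(nm,np.round(P[v,u],3))
E
```

```text
scene -0.0003967516181869746
tray [0.551 0.233 0.007]
pack [ 0.631 -0.014  0.075]
spare [ 0.61  -0.277  0.051]
decoy [ 0.729 -0.182  0.03 ]
driver [0.363 0.039 0.019]
tin [0.8  0.08 0.1 ]
jar [ 0.799 -0.076  0.076]
side 0.0008400298361778136
tray [0.55  0.233 0.006]
pack [0.615 0.003 0.079]
spare [ 0.563 -0.236  0.05 ]
decoy [ 0.7   -0.158  0.045]
```

View pics/top_scene.png

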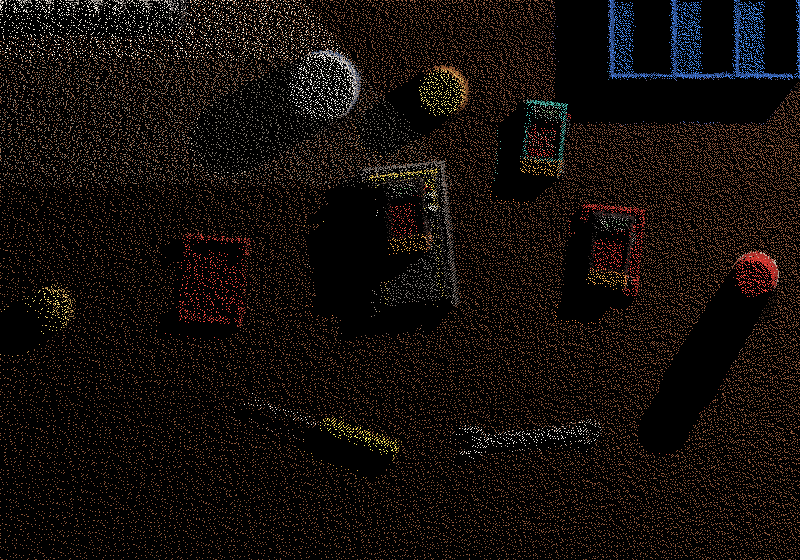

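View pics/top_side.png

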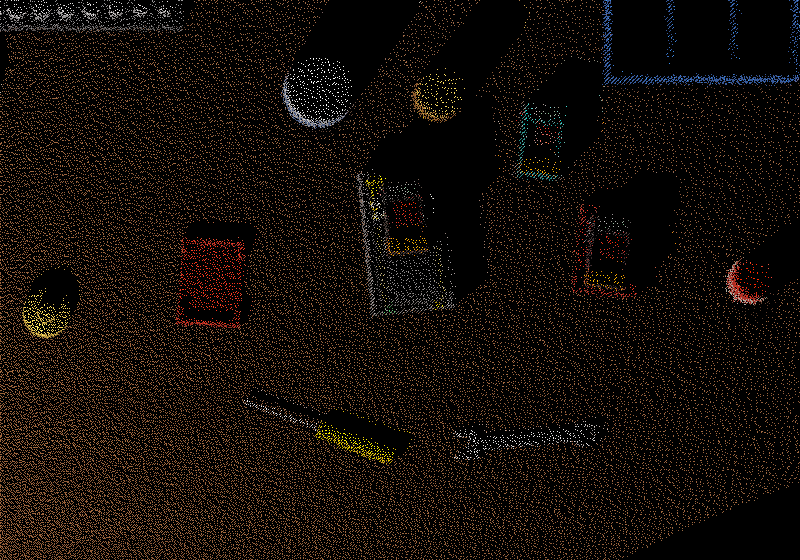

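Run:
```python
from h import *
st=r.get_state(); T=tool_T(st); print(np.round(T,3))
# charger fit: points with z 0.03..0.05 -> outline minAreaRect, merged from both cams
pts=[]
for n in ['scene','side']:
    s=dict(np.load('pics/%s0.npz'%n)); P=cloud(s); img=s['img'].astype(int)
    m=(P[...,0]>.48)&(P[...,0]<.73)&(P[...,1]>-.11)&(P[...,1]<.09)
    for a,b in [(.03,.043),(.043,.05),(.05,.095)]:
        q=P[m&(P[...,2]>a)&(P[...,2]<b)]
        print(n,a,len(q),cv2.minAreaRect(q[:,:2].astype(np.float32)*1000))
    q=P[m&(P[...,2]>.012)&(P[...,2]<.05)]; pts.append(q)
    print(n,'z hist',np.histogram(P[m][:,2],bins=np.arange(0,.1,.004))[0])
    t=(P[...,0]>.45)&(P[...,0]<.65)&(P[...,1]>.15)&(P[...,1]<.32)&(img[...,0]>1.8*img[...,1])&(img[...,0]>1.8*img[...,2])
    for a,b in [(.004,.03),(.015,.025)]:
        q=P[t&(P[...,2]>a)&(P[...,2]<b)]; print('tray',a,len(q),cv2.minAreaRect(q[:,:2].astype(np.float32)*1000))
q=np.concatenate(pts); print('merged',cv2.minAreaRect(q[:,:2].astype(np.float32)*1000))
```

```text
[[ 0.22  -0.     0.975  0.137]
 [-0.975  0.001  0.22  -0.609]
 [-0.001 -1.    -0.     0.238]
 [ 0.     0.     0.     1.   ]]
scene 0.03 645 ((602.5988159179688, -11.847465515136719), (185.92050170898438, 113.32666015625), 5.4974212646484375)
scene 0.043 488 ((608.489013671875, -15.356731414794922), (172.28594970703125, 100.043212890625), 6.43756628036499)
scene 0.05 1124 ((614.0697021484375, -3.3036041259765625), (90.72926330566406, 150.65728759765625), 89.38079071044922)
scene z hist [557  96 105 104 126 105  96 106 124 265 280 347 105  75  77  60  88 100
 115 175  97 126 158  13]
tray 0.004 562 ((551.7158813476562, 231.53187561035156), (89.1554946899414, 114.79385375976562), 85.71649932861328)
tray 0.015 149 ((551.8861694335938, 232.54095458984375), (85.44481658935547, 112.99980163574219), 86.72281646728516)
side 0.03 342 ((599.7384033203125, -7.8953704833984375), (184.71627807617188, 111.54092407226562), 6.225805282592773)
side 0.043 552 ((594.8680419921875, -6.773185729980469), (172.79745483398438, 102.9822006225586), 5.817419052124023)
side 0.05 777 ((612.0725708007812, -2.7428932189941406), (139.8951873779297, 82.47415161132812), 3.9859578609466553)
side z hist [807 103  74  80 125 156  81  51  62 135 160 413 134  51  55  59  40  55
  51 126  75  80 120  34]
tray 0.004 982 ((554.8140869140625, 231.05374145507812), (90.43360137939453, 129.25460815429688), 86.58212280273438)
tray 0.015 239 ((548.0438232421875, 236.5686492919922), (78.88347625732422, 114.30741882324219), 85.7499771118164)
merged ((601.436279296875, -10.265335083007812), (187.57810974121094, 116.62115478515625), 6.225805282592773)
```

The charger centre is near (0.601,-0.010) with a yaw of about 6°. The empty tray is near (0.551,0.232) with a yaw of about -4°. I'll move the wrist camera over the pack for a closer look.

```bash
python3 -m inch '[[-24,-1,29.6,0,0,0],[-24,-1,29.6,0,0,0],[-24,-1,29.6,0,0,0],[-24,-1,29.6,0,0,0],[-24,-1,29.6,0,0,0],[-24,-1,29.6,0,0,0],[-24,-1,29.6,0,0,0],[-24,-1,29.6,0,0,0],[-24,-1,29.6,0,0,0],[-24,-1,29.6,0,0,0]]' 0 20
```

```text
clock: 0.98
tool_pos: [0.3742, -0.3088, 0.2487]
eef_rot: [0.552, -0.442, 0.442, -0.552]
contact_force: [0.9, 0.1, 0.1]
opening: 0.265
```

```bash
python3 -m inch '[[-24,0,29.6,0,0,0],[-24,0,29.6,0,0,0],[-24,0,29.6,0,0,0],[-24,0,29.6,0,0,0],[-24,0,29.6,0,0,0],[-24,0,29.6,0,0,0],[-24,0,29.6,0,0,0],[-24,0,29.6,0,0,0],[-24,0,29.6,0,0,0],[-24,0,29.6,0,0,0],[0,0,0,0,0.117,0],[0,0,0,0,0,0]]'
python3 - <<'E'
from h import *
st=r.get_state(); s=snap('wrist'); save(s,'w1.png'); np.savez('pics/w1.npz',T=tool_T(st),**s); print(np.round(tool_T(st),3))
E
```

```text
clock: 1.98
tool_pos: [0.6102, -0.0079, 0.2481]
eef_rot: [-0.526, 0.473, -0.472, 0.526]
contact_force: [0.3, -1.5, -0.5]
opening: 0.006
[[ 0.107 -0.     0.994  0.61 ]
 [-0.994  0.001  0.107 -0.008]
 [-0.001 -1.    -0.     0.248]
 [ 0.     0.     0.     1.   ]]
```

View pics/w1.png

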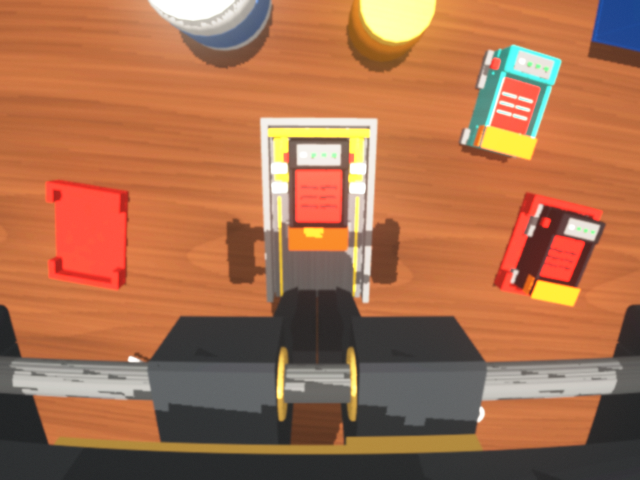

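The wrist picture shows the button at (318,195), the ledge (orange/red border) at row 227, the charger walls at columns 265 and 371, and the empty tray at (90,235). Now I'll measure them.

Run:
```python
from h import *
s=dict(np.load('pics/w1.npz')); T=s['T']; P=cloud(s,T@s['tool_from_camera']); img=s['img'].astype(int)
bench=P[60:120,100:240]; print('bench z',np.nanmedian(bench[...,2]),np.nanstd(bench[...,2]))
R,G,B=img[...,0],img[...,1],img[...,2]
def stat(m,n):
    q=P[m&np.isfinite(P[...,0])]; rc=cv2.minAreaRect(q[:,:2].astype(np.float32)*1000); print(n,len(q),'z',np.round(np.percentile(q[:,2],[5,50,95]),4),[np.round(a,1) for a in rc]); return q
v,u=np.mgrid[:480,:640]
box=lambda a,b,c,d:(u>a)&(u<b)&(v>c)&(v<d)
red=(R>120)&(G<70)&(B<70)
stat(red&box(292,343,165,226),'button')
org=(R>150)&(G>60)&(B<60)&(R-G>40)
stat(org&box(285,350,224,255)&(P[...,2]>.08),'orange top')
stat(red&box(40,135,170,295)&(P[...,2]>.015),'tray wall')
stat(red&box(40,135,170,295),'tray all')
stat(red&box(40,135,170,295)&(P[...,2]<.010)&(P[...,2]>.003),'tray floor')
stat(box(255,380,115,300)&(P[...,2]>.036)&(P[...,2]<.042),'charger shell z.04')
stat(box(255,380,115,300)&(P[...,2]>.044)&(P[...,2]<.048),'charger z.046')
stat(box(280,355,130,255)&(P[...,2]>.084)&(P[...,2]<.096),'pack top')
# vertical profile along column 318 
for vv in range(120,270,4): print(vv,np.round(P[vv,318]*1000,1),img[vv,318], np.round(P[vv,300]*1000,1))
print('row 195')
for uu in range(256,384,3): print(uu,np.round(P[195,uu]*1000,1),img[195,uu])
```

```text
bench z -0.00030624473054302603 0.000827523293389769
button 123 z [0.0656 0.072  0.0759] [array([614.3,  -7.8]), array([21.7, 42. ]), np.float64(5.5)]
orange top 1187 z [0.0889 0.0905 0.0917] [array([594.7,  -9.6]), array([19.3, 47.7]), np.float64(5.7)]
tray wall 449 z [0.0153 0.0177 0.0205] [array([549.6, 233.7]), array([ 78.1, 106.2]), np.float64(85.7)]
tray all 1389 z [0.0023 0.0116 0.0196] [array([548.2, 234.4]), array([ 79.4, 109.2]), np.float64(85.8)]
tray floor 483 z [0.0035 0.0065 0.0096] [array([549.2, 234.6]), array([ 78.7, 107.1]), np.float64(85.8)]
charger shell z.04 3164 z [0.0383 0.0398 0.0411] [array([602.5,  -9. ]), array([178.4, 104.8]), np.float64(5.8)]
charger z.046 5455 z [0.0447 0.0459 0.0471] [array([601.6,  -9. ]), array([162.4,  84.6]), np.float64(5.8)]
pack top 3789 z [0.0855 0.0902 0.0916] [array([629.7,  -6.1]), array([89.6, 50.1]), np.float64(5.7)]
120 [6.892e+02 1.000e-01 4.030e+01] [247 243 237] [687.5  16.1  38.8]
124 [ 6.858e+02 -3.000e-01  3.970e+01] [240 234 228] [684.1  15.7  40.3]
128 [682.2  -0.8  21.6] [251 234 117] [680.7  15.1  44.9]
132 [679.4
[... 3021 characters left out ...]
255 101  81]
334 [630.4 -19.5  79.6] [255 106  86]
337 [630.7 -22.   79.3] [255 112  89]
340 [630.4 -24.7  76.4] [255  98  76]
343 [630.8 -27.2  76.9] [126  71  58]
346 [632.5 -28.9  85.6] [135  97  85]
349 [625.8 -35.6  44.8] [208 186 176]
352 [626.4 -38.2  46.3] [221 203 194]
355 [626.7 -40.9  46.5] [222 202 190]
358 [626.8 -43.8  45. ] [226 207 190]
361 [627.3 -46.4  46.4] [220 204 195]
364 [623.1 -53.   19.5] [179 158 149]
367 [626.6 -53.1  38.4] [214 197 184]
370 [627.  -55.8  39. ] [244 238 231]
373 [627.5 -58.4  40.4] [236 212 194]
376 [ 6.213e+02 -6.820e+01  5.000e-01] [210 126  76]
379 [ 6.215e+02 -7.150e+01 -4.000e-01] [209 124  75]
382 [ 6.22e+02 -7.45e+01  5.00e-01] [206 123  75]
```

The pack centre is (0.6297,-0.0061) with a yaw of 5.75°. The ledge is near x=0.6043 and the button top is at z≈0.078. I'll come down to just above the well and check the lateral fit.

```bash
python3 -m inch '[[0.2,20,7,0,0.007,0],[0,25,0,0,0,0],[0,25,0,0,0,0],[0,25,0,0,0,0],[0,25,0,0,0,0],[0,20,0,0,0,0],[0,5,0,0,0,0],[0,0,0,0,0,0],[0,0,0,0,0,0]]'
python3 - <<'E'
from h import *
st=r.get_state(); s=snap('wrist'); save(s,'w2.png'); np.savez('pics/w2.npz',T=tool_T(st),**s); print(np.round(tool_T(st),4)); print(st['contact_force'])
for n in ['scene','side']:
    s=snap(n); np.savez('pics/%s2.npz'%n,**s)
    P=np.r_[st['tool_pos'],1]; c=s['camera_from_world']@P; K=s['mtx']; a=c[:2]/c[2]; a=a*(1+float(s['k1'])*(a@a)); u,v=K[0,0]*a[0]+K[0,2],K[1,1]*a[1]+K[1,2]; print(n,u,v)
    u,v=int(u),int(v); crop=s['img'][v-60:v+60,u-80:u+80]; cv2.imwrite('pics/%s2.png'%n,cv2.resize(crop,None,fx=5,fy=5,interpolation=cv2.INTER_NEAREST)[:,:,::-1])
E
```

```text
clock: 2.78
tool_pos: [0.6166, -0.0118, 0.1045]
eef_rot: [-0.524, 0.475, -0.475, 0.524]
contact_force: [0.2, 0.2, 0.8]
opening: 0.008
[[ 9.740e-02  7.000e-04  9.952e-01  6.166e-01]
 [-9.952e-01 -6.000e-04  9.740e-02 -1.180e-02]
 [ 6.000e-04 -1.000e+00  6.000e-04  1.045e-01]
 [ 0.000e+00  0.000e+00  0.000e+00  1.000e+00]]
[0.21991522 0.23399806 0.80371895]
scene 341.46165487635875 254.65183842813423
side 316.4091065837521 220.2190002458165
```

View pics/w2.png

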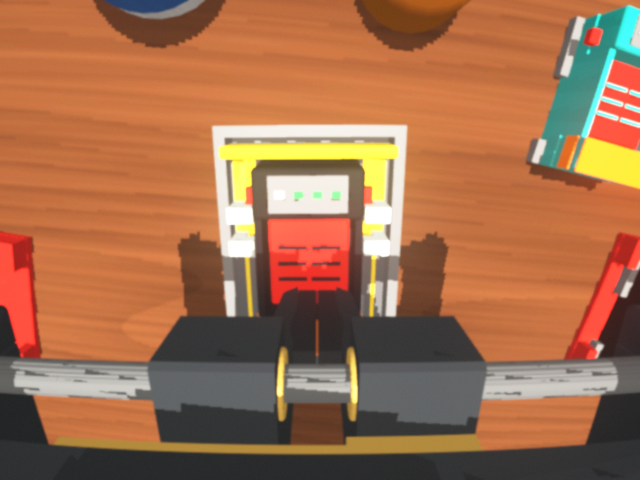

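View pics/scene2.png

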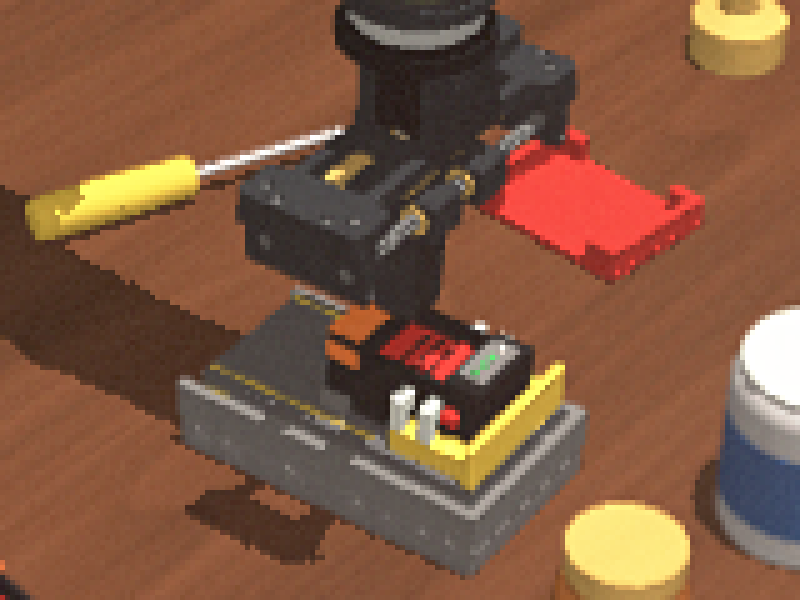

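View pics/side2.png

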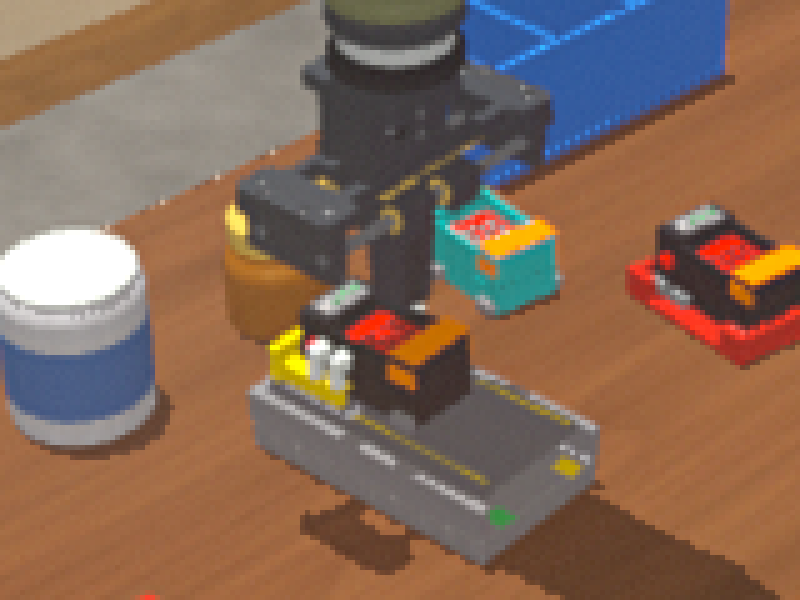

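Wrist view: the fingers are over the pack, with the button at (310,262). The TCP settled at y=-0.0118, so I'll re-measure from this still picture.

Run:
```python
from h import *
st=r.get_state(); print(np.round(st['tool_pos'],4),np.round(st['qd'],4))
s=dict(np.load('pics/w2.npz')); T=s['T']; P=cloud(s,T@s['tool_from_camera'])
v,u=np.mgrid[:480,:640]
box=lambda a,b,c,d:(u>a)&(u<b)&(v>c)&(v<d)
img=s['img'].astype(int)
def stat(m,n):
    q=P[m&np.isfinite(P[...,0])]; rc=cv2.minAreaRect(q[:,:2].astype(np.float32)*1000); print(n,len(q),'z',np.round(np.percentile(q[:,2],[5,50,95]),4),[np.round(a,1) for a in rc]); return q
stat(box(205,415,120,290)&(P[...,2]>.036)&(P[...,2]<.042),'shell')
stat(box(240,375,160,290)&(P[...,2]>.084)&(P[...,2]<.096),'pack top')
C=np.array([629.7,-6.1])
for row in (180,200,230,250,270,280):
    ok=(P[row,:,2]>.080)&(P[row,:,2]<.096)&(u[row]>235)&(u[row]<385)
    q=P[row][ok]*1000; w=np.where(ok)[0]; print(row,w.min(),w.max(),np.round(q[0],1),np.round(q[-1],1),'mid',np.round((q[0]+q[-1])/2,1))
    rd=(img[row,:,0]>150)&(img[row,:,1]<130)&(img[row,:,2]<110)&(u[row]>255)&(u[row]<365)&(P[row,:,2]<.082)
    if rd.any(): q=P[row][rd]*1000; print('  button',np.round(q[0],1),np.round(q[-1],1),np.round((q[0]+q[-1])/2,1))
th=np.deg2rad(5.75); print('axis y at x=616.6 given C:', -6.1-13.1*np.tan(th))
```

```text
[ 0.6174 -0.011   0.1053] [-0.004   0.0027 -0.0018  0.002  -0.0019 -0.0009 -0.0037]
shell 5688 z [0.0384 0.0398 0.0409] [array([643.6,  -5. ]), array([ 96.4, 104.9]), np.float64(6.0)]
pack top 7175 z [0.0854 0.0899 0.0913] [array([645.8,  -4.4]), array([57.6, 49.4]), np.float64(5.7)]
180 250 364 [666.6  22.   88.9] [671.3 -26.   89.4] mid [668.9  -2.   89.1]
200 251 364 [657.8  21.3  87.7] [662.5 -27.3  87.9] mid [660.1  -3.   87.8]
230 254 362 [643.9  19.6  85.8] [648.6 -28.5  86.2] mid [646.2  -4.4  86. ]
  button [639.   15.3  66.7] [642.4 -25.6  64.9] [640.7  -5.2  65.8]
250 255 362 [634.6  18.7  86. ] [639.5 -29.6  86.9] mid [637.   -5.5  86.4]
  button [631.8  13.3  76.2] [632.2 -26.3  65.9] [632.   -6.5  71. ]
270 256 361 [624.5  17.8  85.2] [629.7 -30.5  86.6] mid [627.1  -6.3  85.9]
  button [621.7  12.1  76.6] [621.6 -27.   66.8] [621.6  -7.4  71.7]
280 256 361 [619.7  17.5  85.7] [624.8 -31.1  86.5] mid [622.3  -6.8  86.1]
  button [617.1  11.2  78.2] [615.5 -27.9  65.5] [616.3  -8.3  71.8]
axis y at x=616.6 given C: -7.419100637903019
```

```bash
python3 -m inch '[[-3.5,4,0,0,0,0],[0,0,0,0,0,0],[0,0,0,0,0,0],[0,0,0,0,0,0]]'
python3 - <<'E'
from h import *
st=r.get_state(); s=snap('wrist'); save(s,'w3.png'); np.savez('pics/w3.npz',T=tool_T(st),**s); print(np.round(tool_T(st),4)); print(st['contact_force'])
cv2.imwrite('pics/w3c.png',cv2.resize(s['img'][200:330,220:400],None,fx=4,fy=4)[:,:,::-1])
E
```

```text
clock: 3.27
tool_pos: [0.6161, -0.007, 0.0999]
eef_rot: [-0.524, 0.475, -0.475, 0.524]
contact_force: [-0.1, -0.2, 0.5]
opening: 0.006
[[ 9.810e-02  2.000e-04  9.952e-01  6.161e-01]
 [-9.952e-01 -1.000e-04  9.810e-02 -7.000e-03]
 [ 1.000e-04 -1.000e+00  2.000e-04  9.990e-02]
 [ 0.000e+00  0.000e+00  0.000e+00  1.000e+00]]
[-0.07231472 -0.21420742  0.46816687]
```

View pics/w3c.png

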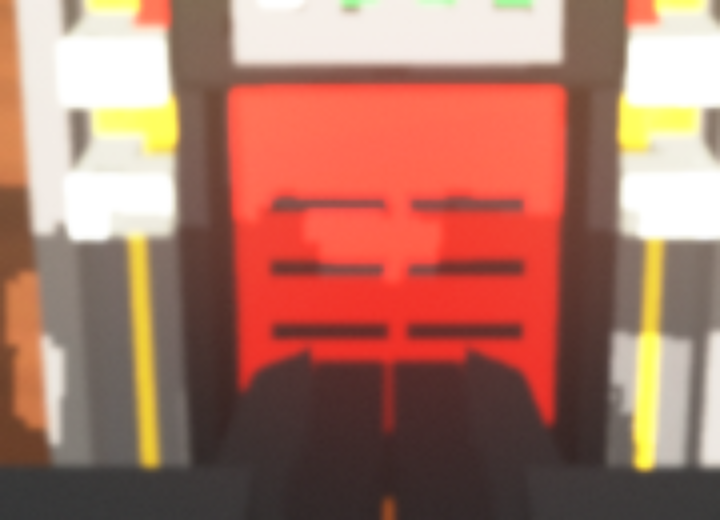

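The crop shows the fingers (split at crop column 389) centred on the well (middle at about 397) to within about 0.5 mm. I'll go down into the well.

```bash
python3 -m inch '[[0.5,8,1.5,0,0,0],[0,5,0,0,0,0],[0,2,0,0,0,0],[0,0,0,0,0,0],[0,0,0,0,0,0],[0,0,0,0,0,0]]'; python3 -m inch '[[0,2,0,0,0,0],[0,1,0,0,0,0],[0,1,0,0,0,0],[0,0,0,0,0,0],[0,0,0,0,0,0]]'
```

```text
clock: 3.82
tool_pos: [0.6177, -0.0076, 0.0847]
eef_rot: [-0.524, 0.475, -0.475, 0.524]
contact_force: [1.1, 0.2, -0.0]
opening: 0.007
clock: 4.23
tool_pos: [0.6176, -0.0076, 0.0807]
eef_rot: [0.524, -0.475, 0.475, -0.524]
contact_force: [0.2, -0.2, -0.3]
opening: 0.006
```

```bash
python3 -m inch '[[0,1,0,0,0,0],[0,1,0,0,0,0],[0,1,0,0,0,0],[0,0,0,0,0,0],[0,0,0,0,0,0]]'; python3 -m inch '[[0,1,0,0,0,0],[0,1,0,0,0,0],[0,0,0,0,0,0],[0,0,0,0,0,0]]'
```

```text
clock: 4.65
tool_pos: [0.6177, -0.0076, 0.078]
eef_rot: [-0.524, 0.475, -0.475, 0.524]
contact_force: [-1.4, -0.7, 3.1]
opening: 0.005
clock: 4.98
tool_pos: [0.6177, -0.0076, 0.0758]
eef_rot: [-0.524, 0.475, -0.475, 0.524]
contact_force: [-0.3, 0.7, 4.8]
opening: -0.001
```

```bash
python3 -m inch '[[0,1,0,0,0,0],[0,1,0,0,0,0],[0,1,0,0,0,0],[0,0,0,0,0,0],[0,0,0,0,0,0]]'; python3 -m inch '[[0,1,0,0,0,0],[0,1,0,0,0,0],[0,0,0,0,0,0],[0,0,0,0,0,0]]'
```

```text
clock: 5.4
tool_pos: [0.6177, -0.0076, 0.0728]
eef_rot: [-0.524, 0.475, -0.475, 0.524]
contact_force: [-0.4, 0.5, 4.8]
opening: 0.003
clock: 5.73
tool_pos: [0.6177, -0.0076, 0.0709]
eef_rot: [-0.524, 0.475, -0.475, 0.524]
contact_force: [-1.3, -0.0, 6.6]
opening: 0.006
```

```bash
python3 -m inch '[[0,1,0,0,0,0],[0,1,0,0,0,0],[0,0,0,0,0,0],[0,0,0,0,0,0]]'
```

```text
clock: 6.07
tool_pos: [0.6177, -0.0076, 0.069]
eef_rot: [-0.524, 0.475, -0.475, 0.524]
contact_force: [-1.4, 0.1, 6.9]
opening: 0.006
```

```bash
python3 -m inch '[[0,1,0,0,0,0],[0,1,0,0,0,0],[0,1,0,0,0,0],[0,0,0,0,0,0],[0,0,0,0,0,0]]'; python3 -m inch '[[0,0,0,0,0,0]]'
```

```text
clock: 6.48
tool_pos: [0.6177, -0.0076, 0.0661]
eef_rot: [-0.524, 0.475, -0.475, 0.524]
contact_force: [-1.9, 0.4, 8.2]
opening: 0.005
clock: 6.57
tool_pos: [0.6177, -0.0076, 0.0662]
eef_rot: [-0.524, 0.475, -0.475, 0.524]
contact_force: [-1.9, -0.5, 8.6]
opening: 0.005
```

```bash
python3 -m inch '[[0,1,0,0,0,0],[0,1,0,0,0,0],[0,0,0,0,0,0],[0,0,0,0,0,0]]'; python3 -m inch '[[0,0,0,0,0,0]]'
```

```text
clock: 6.9
tool_pos: [0.6177, -0.0076, 0.0642]
eef_rot: [-0.524, 0.475, -0.475, 0.524]
contact_force: [-2.1, 0.5, 8.1]
opening: 0.007
clock: 6.98
tool_pos: [0.6177, -0.0076, 0.0642]
eef_rot: [-0.524, 0.475, -0.475, 0.524]
contact_force: [-1.1, -0.3, 9.1]
opening: 0.002
```

```bash
python3 -m inch '[[0,1,0,0,0,0],[0,1,0,0,0,0],[0,0,0,0,0,0],[0,0,0,0,0,0]]'; python3 -m inch '[[0,0,0,0,0,0]]'
```

```text
clock: 7.32
tool_pos: [0.6177, -0.0076, 0.0623]
eef_rot: [-0.524, 0.475, -0.475, 0.524]
contact_force: [-2.3, 1.2, 10.3]
opening: 0.004
clock: 7.4
tool_pos: [0.6177, -0.0076, 0.0624]
eef_rot: [-0.524, 0.475, -0.475, 0.524]
contact_force: [-2.9, 1.0, 8.9]
opening: 0.007
```

```bash
python3 -m inch '[[0,0.5,0,0,0,0],[0,0.5,0,0,0,0],[0,0,0,0,0,0],[0,0,0,0,0,0]]'; python3 -m inch '[[0,0,0,0,0,0]]'
```

```text
clock: 7.73
tool_pos: [0.6177, -0.0076, 0.0614]
eef_rot: [-0.524, 0.475, -0.475, 0.524]
contact_force: [-1.7, 0.1, 9.7]
opening: 0.005
clock: 7.82
tool_pos: [0.6177, -0.0076, 0.0614]
eef_rot: [-0.524, 0.475, -0.475, 0.524]
contact_force: [-2.6, -0.3, 9.2]
opening: 0.005
```

```bash
python3 -m inch '[[0,0.5,0,0,0,0],[0,0.5,0,0,0,0],[0,0.5,0,0,0,0],[0,0,0,0,0,0],[0,0,0,0,0,0]]'; python3 -m inch '[[0,0,0,0,0,0]]'; python3 -m inch '[[0,0,0,0,0,0]]'
```

```text
clock: 8.23
tool_pos: [0.6177, -0.0076, 0.06]
eef_rot: [-0.524, 0.475, -0.475, 0.524]
contact_force: [-2.7, -0.2, 10.5]
opening: 0.002
clock: 8.32
tool_pos: [0.6177, -0.0076, 0.06]
eef_rot: [-0.524, 0.475, -0.475, 0.524]
contact_force: [-2.7, -0.7, 10.9]
opening: 0.009
clock: 8.4
tool_pos: [0.6177, -0.0076, 0.06]
eef_rot: [-0.524, 0.475, -0.475, 0.524]
contact_force: [-2.5, 0.2, 10.6]
opening: 0.005
```

Run:
```python
from h import *
st=r.get_state(); s=snap('wrist'); save(s,'w4.png'); np.savez('pics/w4.npz',T=tool_T(st),**s)
cv2.imwrite('pics/w4c.png',cv2.resize(s['img'][120:330,200:440],None,fx=3,fy=3)[:,:,::-1])
P=cloud(s,tool_T(st)@s['tool_from_camera'])
for (u,v) in [(318,225),(318,235),(318,250),(318,265),(300,265),(318,200),(318,190),(270,265),(366,265),(240,285),(395,285)]: print(u,v,np.round(P[v,u]*1000,1),s['img'][v,u])
```

```text
318 225 [659.8  -3.3  78.9] [246 239 233]
318 235 [656.3  -3.6  78.9] [245 238 232]
318 250 [644.4  -4.9  59.5] [255 105  82]
318 265 [638.1  -5.5  59.9] [255  97  76]
300 265 [637.3   1.8  59.8] [255 101  78]
318 200 [668.6  -2.4  79.6] [246 242 235]
318 190 [671.7  -2.1  77.9] [125 107  82]
270 265 [634.   14.5  54.3] [107  68  58]
366 265 [637.9 -26.   54.2] [100  68  57]
240 285 [628.8  24.9  65.9] [233 231 217]
395 285 [635.  -36.6  66.3] [241 239 229]
```

View pics/w4c.png

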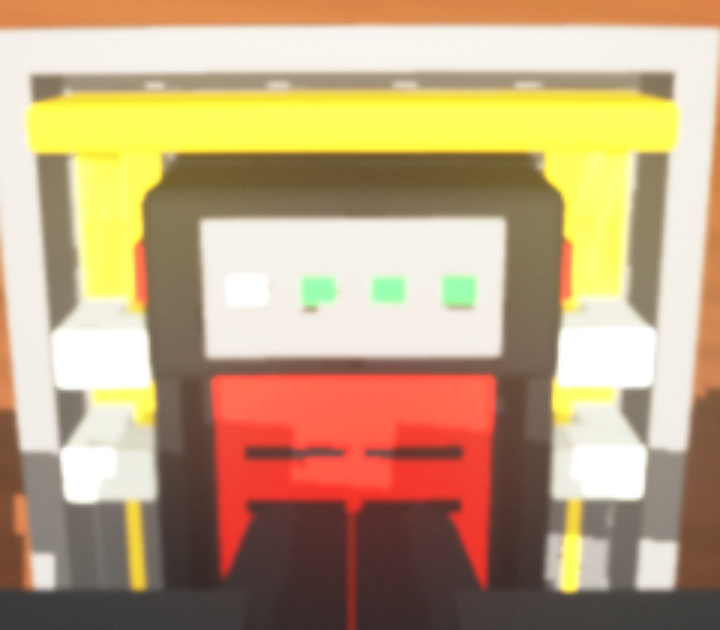

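The wrist view shows the pack top sunk to z=79 and the button to 59.7, which is 19.5 mm below the top, so it's fully in at about 10.7 N. I'll add a little margin and begin the pull.

```bash
python3 -m inch '[[0,0.8,0,0,0,0],[0,0,-1,0,0,0],[0,0,-1,0,0,0],[0,0,0,0,0,0],[0,0,0,0,0,0]]'; python3 -m inch '[[0,0,0,0,0,0]]'
```

```text
clock: 8.87
tool_pos: [0.6177, -0.0076, 0.0598]
eef_rot: [-0.523, 0.474, -0.476, 0.525]
contact_force: [0.7, 0.4, 11.0]
opening: 0.007
clock: 8.95
tool_pos: [0.6177, -0.0076, 0.0598]
eef_rot: [-0.523, 0.474, -0.476, 0.525]
contact_force: [-0.2, 0.4, 10.7]
opening: 0.007
```

```bash
python3 -m inch '[[0,0,-1,0,0,0],[0,0,-1,0,0,0],[0,0,0,0,0,0],[0,0,0,0,0,0]]'; python3 -m inch '[[0,0,0,0,0,0]]'
```

```text
clock: 9.28
tool_pos: [0.6176, -0.0075, 0.0603]
eef_rot: [-0.522, 0.473, -0.477, 0.526]
contact_force: [2.5, -0.1, 11.0]
opening: 0.004
clock: 9.37
tool_pos: [0.6176, -0.0076, 0.0603]
eef_rot: [-0.522, 0.473, -0.477, 0.526]
contact_force: [2.0, 1.2, 11.2]
opening: 0.006
```

```bash
python3 -m inch '[[0,0.3,-1,0,0,0],[0,0,-1,0,0,0],[0,0,0,0,0,0],[0,0,0,0,0,0]]'; python3 -m inch '[[0,0,0,0,0,0]]'
```

```text
clock: 9.7
tool_pos: [0.6175, -0.0076, 0.0605]
eef_rot: [-0.521, 0.472, -0.478, 0.527]
contact_force: [5.5, 0.8, 11.3]
opening: 0.005
clock: 9.78
tool_pos: [0.6175, -0.0076, 0.0605]
eef_rot: [-0.521, 0.472, -0.478, 0.527]
contact_force: [4.6, 0.8, 10.3]
opening: 0.003
```

```bash
python3 -m inch '[[0,0.3,-1,0,0,0],[0,0,-1,0,0,0],[0,0,0,0,0,0],[0,0,0,0,0,0]]'; python3 -m inch '[[0,0,0,0,0,0]]'
```

```text
clock: 10.12
tool_pos: [0.6175, -0.0076, 0.0607]
eef_rot: [-0.52, 0.471, -0.479, 0.528]
contact_force: [7.0, 0.4, 10.9]
opening: 0.001
clock: 10.2
tool_pos: [0.6175, -0.0076, 0.0607]
eef_rot: [-0.52, 0.471, -0.479, 0.528]
contact_force: [7.3, 0.6, 10.9]
opening: 0.007
```

```bash
python3 -m inch '[[0,0.3,-1,0,0,0],[0,0,-1,0,0,0],[0,0,0,0,0,0],[0,0,0,0,0,0]]'; python3 -m inch '[[0,0,0,0,0,0]]'
```

```text
clock: 10.53
tool_pos: [0.6159, -0.0077, 0.0605]
eef_rot: [-0.519, 0.471, -0.479, 0.528]
contact_force: [8.1, 1.7, 10.5]
opening: 0.007
clock: 10.62
tool_pos: [0.6159, -0.0077, 0.0605]
eef_rot: [-0.519, 0.471, -0.479, 0.528]
contact_force: [7.7, -0.5, 11.0]
opening: 0.003
```

```bash
python3 -m inch '[[0,0.3,-1,0,0,0],[0,0,-1,0,0,0],[0,0,0,0,0,0],[0,0,0,0,0,0]]'; python3 -m inch '[[0,0,0,0,0,0]]'
```

```text
clock: 10.95
tool_pos: [0.6142, -0.0077, 0.0603]
eef_rot: [-0.519, 0.471, -0.479, 0.529]
contact_force: [8.0, 2.1, 10.9]
opening: 0.002
clock: 11.03
tool_pos: [0.6142, -0.0078, 0.0602]
eef_rot: [-0.519, 0.471, -0.479, 0.529]
contact_force: [8.3, 1.6, 10.6]
opening: 0.006
```

```bash
python3 -m inch '[[0,0,-1,0,0,0],[0,0,-1,0,0,0],[0,0,-1,0,0,0],[0,0,0,0,0,0],[0,0,0,0,0,0]]'
python3 - <<'E'
from h import *
st=r.get_state(); s=snap('wrist'); save(s,'w5.png')
cv2.imwrite('pics/w5c.png',cv2.resize(s['img'][120:330,200:440],None,fx=3,fy=3)[:,:,::-1]); T=tool_T(st); print(np.round(T,4))
P=cloud(s,T@s['tool_from_camera'])
for (u,v) in [(318,225),(318,235),(318,255),(318,265)]: print(u,v,np.round(P[v,u]*1000,1),s['img'][v,u])
E
```

```text
clock: 11.45
tool_pos: [0.6129, -0.0079, 0.0607]
eef_rot: [-0.518, 0.47, -0.48, 0.53]
contact_force: [11.8, 1.8, 10.3]
opening: 0.002
[[ 0.0979  0.0214  0.995   0.6129]
 [-0.9952  0.0021  0.0979 -0.0079]
 [-0.     -0.9998  0.0215  0.0607]
 [ 0.      0.      0.      1.    ]]
318 225 [654.5  -3.7  80.1] [244 237 229]
318 235 [645.6  -4.6  60.2] [255  94  76]
318 255 [637.3  -5.4  60.4] [255 100  79]
318 265 [632.9  -5.9  59.9] [255  96  77]
```

View pics/w5c.png

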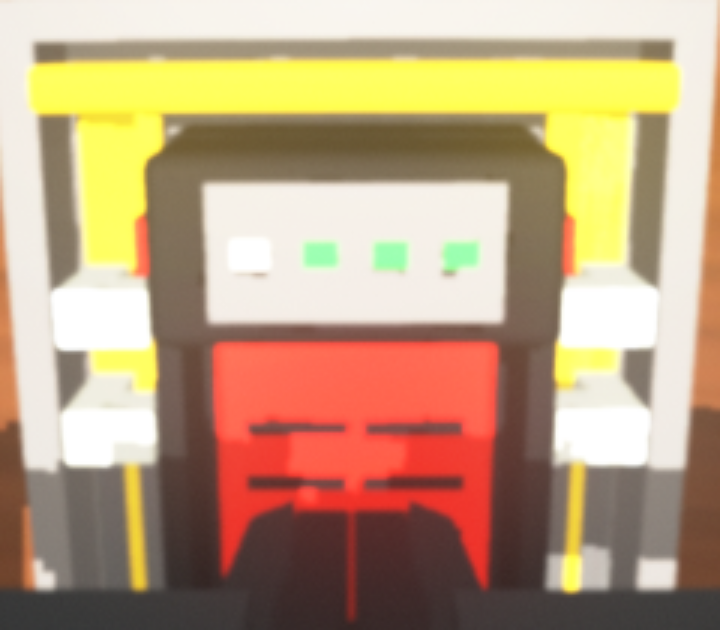

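The fingers slid on the button and have now reached the ledge; the pack has not moved yet. I'll keep pulling with force checks.

```bash
python3 -m inch '[[0,0.5,-1,0,0,0],[0,0.3,-1,0,0,0],[0,0,-1,0,0,0],[0,0,0,0,0,0],[0,0,0,0,0,0]]'; python3 -m inch '[[0,0,0,0,0,0]]'
```

```text
clock: 11.92
tool_pos: [0.6101, -0.0081, 0.0599]
eef_rot: [-0.518, 0.47, -0.48, 0.53]
contact_force: [10.8, 0.6, 10.7]
opening: 0.004
clock: 12.0
tool_pos: [0.6101, -0.0081, 0.0599]
eef_rot: [-0.518, 0.47, -0.48, 0.53]
contact_force: [11.5, 0.9, 10.7]
opening: 0.009
```

```bash
python3 -m inch '[[0,0,-1,0,0,0],[0,0,-1,0,0,0],[0,0,0,0,0,0],[0,0,0,0,0,0]]'; python3 -m inch '[[0,0,0,0,0,0]]'
```

```text
clock: 12.33
tool_pos: [0.6082, -0.0083, 0.0599]
eef_rot: [-0.518, 0.47, -0.48, 0.53]
contact_force: [10.9, 0.8, 11.0]
opening: 0.006
clock: 12.42
tool_pos: [0.6081, -0.0083, 0.0599]
eef_rot: [-0.518, 0.47, -0.48, 0.53]
contact_force: [10.2, 0.4, 10.8]
opening: 0.01
```

```bash
python3 -m inch '[[0,0,-1.5,0,0,0],[0,0,-1.5,0,0,0],[0,0,-1.5,0,0,0],[0,0,-1.5,0,0,0],[0,0,0,0,0,0],[0,0,0,0,0,0]]'
```

```text
clock: 12.92
tool_pos: [0.602, -0.0088, 0.0598]
eef_rot: [-0.518, 0.47, -0.48, 0.53]
contact_force: [11.2, 1.1, 11.4]
opening: 0.002
```

```bash
python3 -m inch '[[0,0,-1.5,0,0,0],[0,0,-1.5,0,0,0],[0,0,-1.5,0,0,0],[0,0,-1.5,0,0,0],[0,0,0,0,0,0]]'
```

```text
clock: 13.33
tool_pos: [0.5961, -0.0094, 0.0598]
eef_rot: [-0.518, 0.47, -0.48, 0.53]
contact_force: [10.2, 0.5, 11.2]
opening: 0.004
```

```bash
python3 -m inch '[[0.2,0,-1.5,0,0,0],[0.1,0,-1.5,0,0,0],[0,0,-1.5,0,0,0],[0,0,-1.5,0,0,0],[0,0,-1.5,0,0,0],[0,0,-1.5,0,0,0],[0,0,0,0,0,0]]'
```

```text
clock: 13.92
tool_pos: [0.5872, -0.0105, 0.0596]
eef_rot: [-0.518, 0.47, -0.48, 0.53]
contact_force: [11.1, 2.3, 10.5]
opening: 0.001
```

```bash
python3 -m inch '[[0,0,-1.5,0,0,0],[0,0,-1.5,0,0,0],[0,0,-1.5,0,0,0],[0,0,-1.5,0,0,0],[0,0,-1.5,0,0,0],[0,0,-1.5,0,0,0],[0,0,0,0,0,0]]'
python3 - <<'E'
from h import *
st=r.get_state(); s=snap('wrist'); save(s,'w6.png')
T=tool_T(st); print(np.round(T,4))
P=cloud(s,T@s['tool_from_camera'])
for (u,v) in [(318,185),(318,225),(318,235),(318,255),(318,265)]: print(u,v,np.round(P[v,u]*1000,1),s['img'][v,u])
E
```

```text
clock: 14.5
tool_pos: [0.5783, -0.0114, 0.0596]
eef_rot: [-0.518, 0.47, -0.48, 0.53]
contact_force: [11.6, 0.9, 10.9]
opening: 0.008
[[ 9.810e-02  2.190e-02  9.949e-01  5.783e-01]
 [-9.952e-01  2.400e-03  9.810e-02 -1.140e-02]
 [-3.000e-04 -9.998e-01  2.210e-02  5.960e-02]
 [ 0.000e+00  0.000e+00  0.000e+00  1.000e+00]]
318 185 [633.6  -5.8  78.8] [239 233 228]
318 225 [619.7  -7.2  78.2] [238 229 221]
318 235 [611.1  -8.1  59.1] [255  81  67]
318 255 [602.4  -9.   58.2] [255  92  72]
318 265 [598.2  -9.4  58.6] [255  87  70]
```

View pics/w6.png

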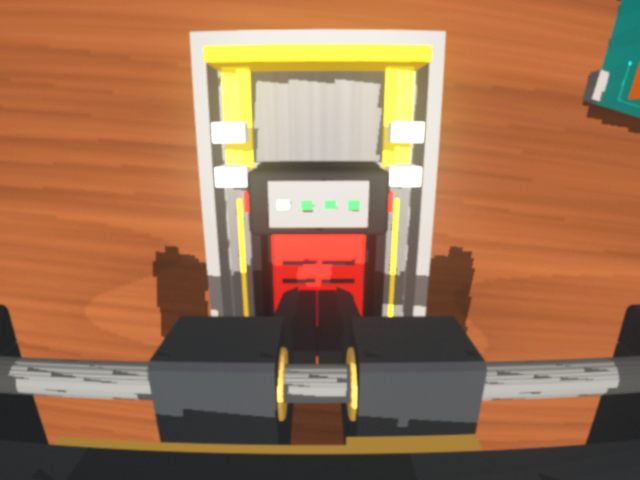

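The picture shows the pack out by about 34 mm, with the lugs past the catches at rows 130–180. I need about 18 mm more.

```bash
python3 -m inch '[[0,0,-1.5,0,0,0],[0,0,-1.5,0,0,0],[0,0,-1.5,0,0,0],[0,0,-1.5,0,0,0],[0,0,-1.5,0,0,0],[0,0,-1.5,0,0,0],[0,0,0,0,0,0]]'
```

```text
clock: 15.13
tool_pos: [0.5694, -0.0123, 0.0594]
eef_rot: [-0.518, 0.47, -0.48, 0.53]
contact_force: [10.4, 1.6, 10.2]
opening: 0.005
```

```bash
python3 -m inch '[[0,0,-1.5,0,0,0],[0,0,-1.5,0,0,0],[0,0,-1.5,0,0,0],[0,0,-1.5,0,0,0],[0,0,-1.5,0,0,0],[0,0,-2,0,0,0],[0,0,0,0,0,0],[0,0,0,0,0,0]]'
python3 - <<'E'
from h import *
st=r.get_state(); s=snap('wrist'); save(s,'w7.png')
T=tool_T(st); print(np.round(T[:3,3],4))
P=cloud(s,T@s['tool_from_camera']); v,u=np.mgrid[:480,:640]
m=(u>240)&(u<400)&(v>120)&(v<285)&(P[...,2]>.070)&(P[...,2]<.095)
q=P[m]; 
rc=cv2.minAreaRect(q[:,:2].astype(np.float32)*1000);print(rc,np.percentile(q[:,2],[5,50,95]))
E
```

```text
clock: 15.8
tool_pos: [0.5599, -0.0132, 0.0593]
eef_rot: [-0.518, 0.47, -0.48, 0.53]
contact_force: [10.9, 0.3, 11.9]
opening: 0.009
[ 0.5599 -0.0132  0.0593]
((598.2621459960938, -9.235624313354492), (43.9370231628418, 49.6185302734375), 5.728063583374023) [0.07337053 0.07788943 0.07924945]
```

View pics/w7.png

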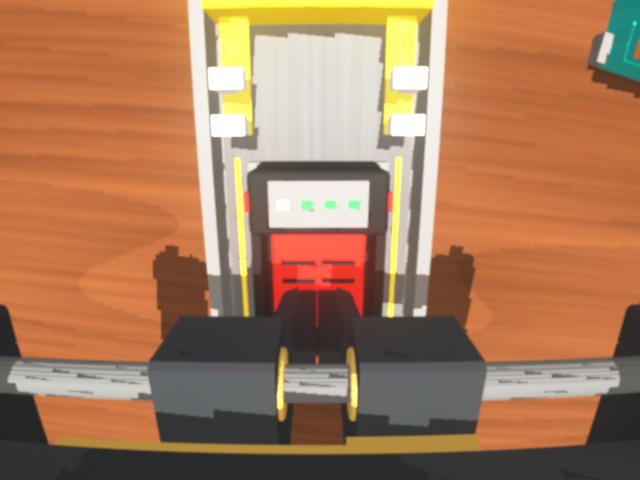

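The picture shows the pack clear of the rails (rail ends at row 135, pack rear at row 165). I'll ease off the pull and then raise the fingers gently.

```bash
python3 -m inch '[[0,0,2,0,0,0],[0,0,2,0,0,0],[0,0,2,0,0,0],[0,0,2,0,0,0],[0,0,2,0,0,0],[0,0,0,0,0,0],[0,0,0,0,0,0]]'
```

```text
clock: 16.43
tool_pos: [0.5602, -0.0132, 0.0574]
eef_rot: [-0.523, 0.475, -0.475, 0.524]
contact_force: [-1.7, 0.3, 13.3]
opening: 0.005
```

```bash
python3 -m inch '[[0,-1.5,0,0,0,0],[0,-1.5,0,0,0,0],[0,-1.5,0,0,0,0],[0,-1.5,0,0,0,0],[0,-1.5,0,0,0,0],[0,-1.5,0,0,0,0],[0,-1.5,0,0,0,0],[0,-1.5,0,0,0,0],[0,-1.5,0,0,0,0],[0,-1.5,0,0,0,0],[0,-1.5,0,0,0,0],[0,0,0,0,0,0]]'
```

```text
clock: 17.43
tool_pos: [0.5602, -0.0132, 0.0734]
eef_rot: [-0.523, 0.475, -0.475, 0.524]
contact_force: [0.5, 0.5, 5.3]
opening: 0.003
```

```bash
python3 -m inch '[[0,-1.5,0,0,0,0],[0,-1.5,0,0,0,0],[0,-1.5,0,0,0,0],[0,-1.5,0,0,0,0],[0,-3,0,0,0,0],[0,-8,0,0,0,0],[0,-20,0,0,0,0],[0,-25,-5,0,0,0],[0,-25,-10,0,0,0],[0,-10,-10,0,0,0],[0,0,0,0,0,0],[0,0,0,0,0,0]]'; python3 -m inch '[[0,0,0,0,0,0],[0,0,0,0,0,0]]' 88
python3 - <<'E'
from h import *
st=r.get_state(); s=snap('wrist'); save(s,'w8.png')
T=tool_T(st); print(np.round(T,4),st['contact_force'])
P=cloud(s,T@s['tool_from_camera']); v,u=np.mgrid[:480,:640]
np.savez('pics/w8.npz',T=T,**s)
m=(u>240)&(u<400)&(v>100)&(v<300)&(P[...,2]>.080)&(P[...,2]<.097)
q=P[m]; 
rc=cv2.minAreaRect(q[:,:2].astype(np.float32)*1000);print(rc,np.percentile(q[:,2],[5,50,95]))
E
```

```text
clock: 18.43
tool_pos: [0.534, -0.0164, 0.1703]
eef_rot: [0.524, -0.475, 0.475, -0.524]
contact_force: [-1.0, -0.8, 0.2]
opening: 0.003
clock: 18.6
tool_pos: [0.5343, -0.016, 0.1689]
eef_rot: [0.524, -0.475, 0.475, -0.523]
contact_force: [0.6, 0.9, 0.8]
opening: 0.13
[[ 9.780e-02 -1.700e-03  9.952e-01  5.343e-01]
 [-9.952e-01 -1.000e-04  9.780e-02 -1.600e-02]
 [-0.000e+00 -1.000e+00 -1.700e-03  1.689e-01]
 [ 0.000e+00  0.000e+00  0.000e+00  1.000e+00]] [0.55797155 0.92809502 0.79318469]
((574.555419921875, -11.848382949829102), (89.60639190673828, 50.165382385253906), 5.245253562927246) [0.08495307 0.09010205 0.09146713]
```

View pics/w8.png

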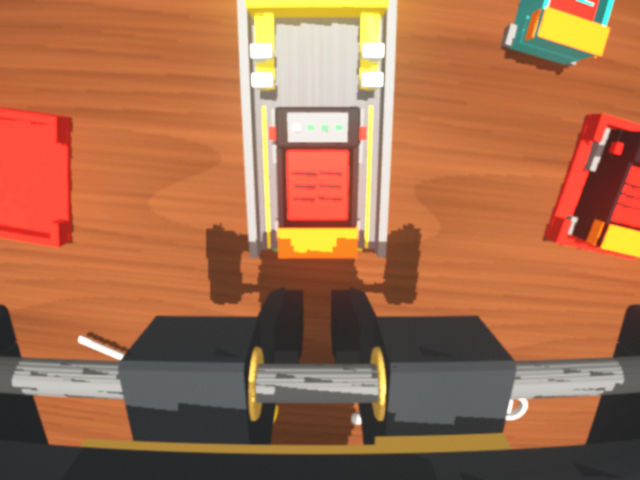

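The picture shows the pack fully clear, level and straight, with its centre at (0.5746,-0.0118). I'll open the gripper, move over the grip point and go down.

```bash
python3 -m inch '[[0,0,6,0,0,0],[0,0,6,0,0,0],[0,0,6,0,0,0],[0,0,6,0,0,0],[0,0,6.5,0,0,0],[0,0,0,0,0,0],[0,0,0,0,0,0],[0,0,0,0,0,0],[0,0,0,0,0,0],[0,0,0,0,0,0]]' 88 20;  python3 -m inch '[[0,15,0,0,0,0],[0,20,0,0,0,0],[0,15,0,0,0,0],[0,5,0,0,0,0],[0,0,0,0,0,0],[0,0,0,0,0,0],[0,0,0,0,0,0]]'
python3 - <<'E'
from h import *
st=r.get_state(); s=snap('wrist'); save(s,'w9.png'); print(np.round(st['tool_pos'],4))
E
```

```text
clock: 19.48
tool_pos: [0.5645, -0.0131, 0.1699]
eef_rot: [0.524, -0.475, 0.475, -0.524]
contact_force: [-0.1, -0.8, -0.2]
opening: 0.933
clock: 20.07
tool_pos: [0.5656, -0.0131, 0.1158]
eef_rot: [-0.523, 0.475, -0.475, 0.524]
contact_force: [-0.3, -0.5, 0.2]
opening: 0.999
[ 0.5656 -0.0131  0.1158]
```

View pics/w9.png

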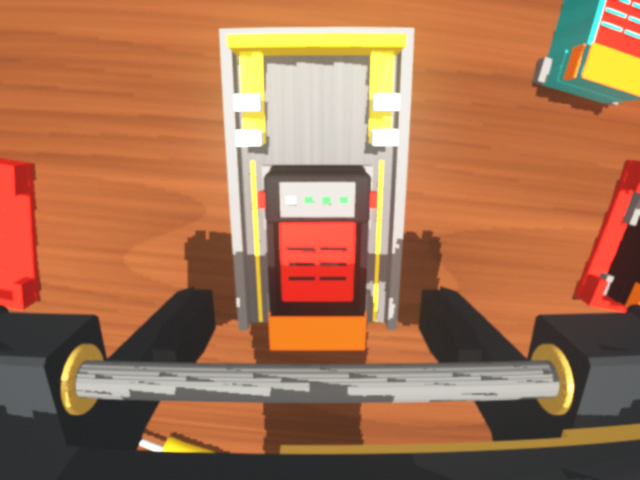

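Centred: pack at columns 267–368, finger tips at 213 and 422. Going down to grip height.

```bash
python3 -m inch '[[0,12,-0.7,0,0,0],[0,15,0,0,0,0],[0,15,0,0,0,0],[0,12,0,0,0,0],[0,6,0,0,0,0],[0,3.5,0,0,0,0],[0,0,0,0,0,0],[0,0,0,0,0,0],[0,0,0,0,0,0]]'
```

```text
clock: 20.87
tool_pos: [0.5647, -0.0131, 0.0521]
eef_rot: [-0.524, 0.475, -0.475, 0.524]
contact_force: [-0.1, 0.5, -0.6]
opening: 1.001
```

```bash
python3 -m inch '[[0,0,0,0,0,0],[0,0,0,0,0,0],[0,0,0,0,0,0],[0,0,0,0,0,0],[0,0,0,0,0,0],[0,0,0,0,0,0],[0,0,0,0,0,0],[0,0,0,0,0,0]]' 40 25; python3 -m inch '[[0,0,0,0,0,0]]'
```

```text
clock: 21.53
tool_pos: [0.5642, -0.0132, 0.0514]
eef_rot: [0.524, -0.475, 0.475, -0.524]
contact_force: [-0.7, -0.7, 0.4]
opening: 0.555
clock: 21.62
tool_pos: [0.5642, -0.0132, 0.0514]
eef_rot: [0.524, -0.475, 0.475, -0.524]
contact_force: [0.2, -0.6, 0.2]
opening: 0.551
```

```bash
python3 -m inch '[[0,0,0,0,0,0],[0,0,0,0,0,0],[0,-2,0,0,0,0],[0,-3,0,0,0,0],[0,-4,0,0,0,0],[0,-5,0,0,0,0],[0,-5,0,0,0,0],[0,0,0,0,0,0],[0,0,0,0,0,0]]' 40 35
```

```text
clock: 22.37
tool_pos: [0.5645, -0.0131, 0.0709]
eef_rot: [-0.524, 0.475, -0.475, 0.524]
contact_force: [-1.3, -0.7, -5.0]
opening: 0.552
```

```bash
python3 -m inch '[[0,-6,0,0,0,0],[0,-12,0,0,0,0],[0,-16,0,0,0,0],[0,-16,0,0,0,0],[0,-12,0,0,0,0],[0,-6,0,0,0,0],[0,0,0,0,0,0],[0,0,0,0,0,0],[0,0,0,0,0,0]]'
python3 - <<'E'
from h import *
st=r.get_state(); s=snap('wrist'); save(s,'w10.png'); T=tool_T(st); print(np.round(T,4))
np.savez('pics/w10.npz',T=T,**s)
P=cloud(s,T@s['tool_from_camera']); v,u=np.mgrid[:480,:640]
m=(u>240)&(u<400)&(v>100)&(v<350)&(P[...,2]>st['tool_pos'][2]+.025)&(P[...,2]<st['tool_pos'][2]+.055)
q=P[m];print(len(q),cv2.minAreaRect(q[:,:2].astype(np.float32)*1000),np.percentile(q[:,2],[5,50,95]))
E
```

```text
clock: 23.12
tool_pos: [0.5635, -0.0131, 0.1379]
eef_rot: [0.524, -0.475, 0.475, -0.523]
contact_force: [-0.4, 0.1, -5.2]
opening: 0.553
[[ 9.760e-02 -1.400e-03  9.952e-01  5.635e-01]
 [-9.952e-01 -1.000e-04  9.760e-02 -1.310e-02]
 [-0.000e+00 -1.000e+00 -1.400e-03  1.379e-01]
 [ 0.000e+00  0.000e+00  0.000e+00  1.000e+00]]
23925 ((590.3748779296875, -11.229475021362305), (58.70938491821289, 56.03371810913086), 5.124891757965088) [0.16365254 0.17306783 0.17741543]
```

View pics/w10.png

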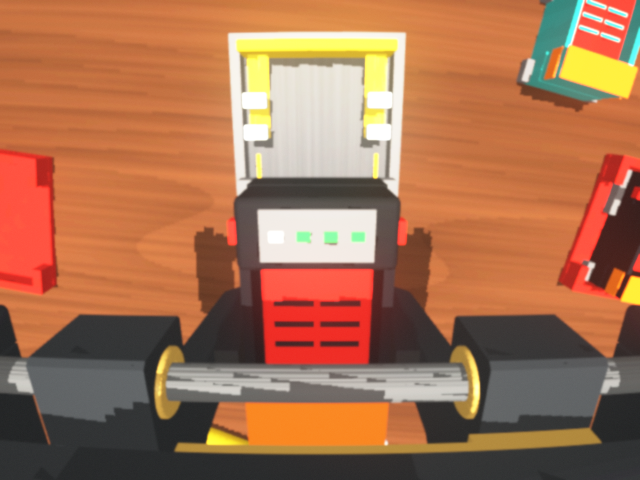

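Pack held, weight about 5 N, with the empty tray at the left edge. I'll raise it and move part-way to get a clean view of the tray.

```bash
python3 -m inch '[[-5,-10,2,0,0,0],[-10,-12,4,0,0,0],[-14,-14,4,0,0,0],[-16,-14,4,0,0.04,0],[-16,-12,4,0,0.04,0],[-16,-10,4,0,0.04,0],[-14,-8,2,0,0.04,0],[-8,0,2,0,0.01,0],[-4,0,0,0,0,0],[0,0,0,0,0,0],[0,0,0,0,0,0],[0,0,0,0,0,0]]';python3 -m inch '[[0,0,0,0,0,0],[0,0,0,0,0,0],[0,0,0,0,0,0]]'
python3 - <<'E'
from h import *
st=r.get_state(); s=snap('wrist'); save(s,'w11.png'); T=tool_T(st); print(np.round(T,4),st['qd'])
np.savez('pics/w11.npz',T=T,**s)
E
```

```text
clock: 24.17
tool_pos: [0.585, 0.0894, 0.2177]
eef_rot: [-0.482, 0.518, -0.518, 0.48]
contact_force: [0.4, 0.3, -6.3]
opening: 0.551
clock: 24.42
tool_pos: [0.5855, 0.0904, 0.2183]
eef_rot: [-0.482, 0.518, -0.518, 0.481]
contact_force: [0.3, -0.1, -5.2]
opening: 0.555
[[-7.300e-02 -4.000e-04  9.973e-01  5.855e-01]
 [-9.973e-01 -3.000e-04 -7.300e-02  9.040e-02]
 [ 4.000e-04 -1.000e+00 -3.000e-04  2.183e-01]
 [ 0.000e+00  0.000e+00  0.000e+00  1.000e+00]] [-0.00702992 -0.0011317  -0.00165473 -0.00203794 -0.00140308 -0.00010779
 -0.00024818]
```

View pics/w11.png

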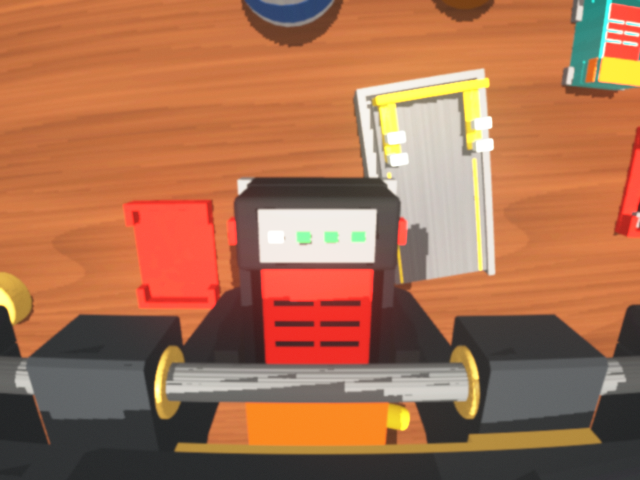

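The tray is fully visible at columns 127–218, rows 200–308, and is nearly aligned with the tool. I'll fit the tray and the held pack.

Run:
```python
from h import *
s=dict(np.load('pics/w11.npz')); T=s['T']; P=cloud(s,T@s['tool_from_camera']); img=s['img'].astype(int)
v,u=np.mgrid[:480,:640]; box=lambda a,b,c,d:(u>a)&(u<b)&(v>c)&(v<d)
red=(img[...,0]>110)&(img[...,1]<.5*img[...,0])&(img[...,2]<.5*img[...,0])&box(110,228,190,316)
hsvm=red
for n,m in dict(all=hsvm&(P[...,2]>.003),wall=hsvm&(P[...,2]>.015)&(P[...,2]<.023),floor=hsvm&(P[...,2]<.009)&(P[...,2]>.003)).items():
    q=P[m]; print(n,len(q),[np.round(a,2) for a in cv2.minAreaRect(q[:,:2].astype(np.float32)*1000)],np.percentile(q[:,2],[5,50,95]))
# edges per row/col of tray wall tops
q=P[red&(P[...,2]>.003)]*1000
yw=np.deg2rad(-4.2)
for d in (-5.2,-4.7,-4.2,-3.7,-3.2):
    yw=np.deg2rad(d);R2=np.array([[np.cos(yw),np.sin(yw)],[-np.sin(yw),np.cos(yw)]]); c=(q[:,:2]@R2.T); lo,hi=np.percentile(c,[0.3,99.7],0); print(d,'ext',hi-lo,'ctr world',R2.T@((lo+hi)/2))
# scene+side cams tray estimate
# pack in hand, in tool coords
Tt=np.linalg.inv(T); Q=(P@Tt[:3,:3].T+Tt[:3,3])*1000
m=box(235,400,178,268)&(Q[...,1]<-30)&(Q[...,1]>-48)
q=Q[m]; print('pack rear top tool coords: x',np.percentile(q[:,0],[1,50,99]),'y',np.percentile(q[:,1],[5,50,95]),'z',np.percentile(q[:,2],[1,99]))
lcd=box(262,374,212,262); A=Q[lcd]; co=np.linalg.lstsq(np.c_[A[:,0],A[:,2],np.ones(len(A))],A[:,1],rcond=None)[0]; print('plane y=ax+bz+c',co)
btn=box(268,368,272,350); A=Q[btn]; co=np.linalg.lstsq(np.c_[A[:,0],A[:,2],np.ones(len(A))],A[:,1],rcond=None)[0]; print('btn plane',co, A[:,2].min(),A[:,2].max())
# rear face edge row
for col in (290,317,345):
    print(col,[ (vv,np.round(Q[vv,col],1).tolist()) for vv in range(176,200,3)])
for row in (215,240,255): 
    ok=np.where((Q[row,:,1]<-28)&(u[row]>225)&(u[row]<410))[0]; print(row,ok.min(),ok.max(),np.round(Q[row,ok.min()],1),np.round(Q[row,ok.max()],1))
```

```text
all 8627 [array([547.82, 203.37]), array([145.52, 111.68]), np.float64(86.88)] [0.00464974 0.00612047 0.02021769]
wall 1721 [array([548.08, 235.77]), array([ 80.31, 108.34]), np.float64(85.99)] [0.01608939 0.01961199 0.02096313]
floor 6492 [array([550.63, 235.11]), array([ 80.2 , 102.87]), np.float64(85.61)] [0.00454416 0.00577604 0.00711572]
-5.2 ext [107.59360769  80.49713287] ctr world [548.75450665 234.91411402]
-4.7 ext [107.27199365  79.82428726] ctr world [548.61871982 234.94116932]
-4.2 ext [107.10324946  79.59211908] ctr world [548.53240454 235.1584219 ]
-3.7 ext [107.48538931  79.5006372 ] ctr world [548.66579978 235.12289378]
-3.2 ext [107.93947991  79.97752887] ctr world [548.69164883 234.99548581]
pack rear top tool coords: x [-24.02364665  -0.58964396  22.93915282] y [-39.79279336 -38.55472298 -36.26133713] z [34.2559829  55.83699349]
 ** On entry to DLASCL parameter number  4 had an illegal value
 ** On entry to DLASCL parameter number  4 had an illegal valueTraceback (most recent call last):
  File "<stdin>", line 18, in <module>
    x, resids, rank, s = _umath_linalg.lstsq(a, b, rcond,
                         ~~~~~~~~~~~~~~~~~~~^^^^^^^^^^^^^
                                             signature=signature)
                                             ^^^^^^^^^^^^^^^^^^^^
    raise LinAlgError("SVD did not converge in Linear Least Squares")
numpy.linalg.LinAlgError: SVD did not converge in Linear Least Squares
```

Run:
```python
from h import *
s=dict(np.load('pics/w11.npz')); T=s['T']; P=cloud(s,T@s['tool_from_camera'])
v,u=np.mgrid[:480,:640]; box=lambda a,b,c,d:(u>a)&(u<b)&(v>c)&(v<d)
Tt=np.linalg.inv(T); Q=(P@Tt[:3,:3].T+Tt[:3,3])*1000
for n,m in dict(lcd=box(262,374,212,262),btn=box(268,368,272,350)).items():
    A=Q[m&np.isfinite(Q[...,0])]; co=np.linalg.lstsq(np.c_[A[:,0],A[:,2],np.ones(len(A))],A[:,1],rcond=None)[0]; r_=A[:,1]-np.c_[A[:,0],A[:,2],np.ones(len(A))]@co
    A=A[abs(r_)<2.5]; co=np.linalg.lstsq(np.c_[A[:,0],A[:,2],np.ones(len(A))],A[:,1],rcond=None)[0]; print(n,np.round(co,4),len(A),A[:,2].min(),A[:,2].max())
for row in (215,240,255):
    ok=np.where((Q[row,:,1]<-28)&(u[row]>225)&(u[row]<410))[0]; print(row,np.round(Q[row,ok.min()],1),np.round(Q[row,ok.max()],1))
print([(vv,np.round(Q[vv,317],1).tolist()) for vv in range(174,200,2)])
```

```text
lcd [-1.50000e-03 -4.30000e-03 -3.88366e+01] 5416 35.9467201596394 51.451414421605165
btn [-3.00000e-04  1.14000e-02 -2.66649e+01] 7590 -2.6594348514978883 28.050752998152294
215 [-24.9 -35.6  49.7] [ 23.2 -38.2  50.3]
240 [-25.3 -35.9  42.1] [ 24.  -35.4  41.9]
255 [-25.1 -36.9  37.6] [ 23.5 -37.7  37.8]
[(174, [-0.1, 217.8, 30.0]), (176, [-0.1, 218.3, 28.1]), (178, [-0.5, 2.9, 55.4]), (180, [-0.5, -2.2, 55.4]), (182, [-0.5, -9.9, 55.7]), (184, [-0.5, -14.6, 55.7]), (186, [-0.5, -19.0, 55.7]), (188, [-0.6, -23.5, 55.8]), (190, [-0.6, -27.5, 55.8]), (192, [-0.6, -31.4, 55.8]), (194, [-0.6, -34.2, 55.7]), (196, [-0.6, -36.2, 55.5]), (198, [-0.6, -37.6, 55.2])]
```

```bash
python3 -m inch '[[-6,0,-3,0,0,0],[-12,0,-5,0,0,0],[-16,0,-7,0,0,0],[-18,0,-7,0,0,0],[-20,0,-8,0,0,0],[-20,0,-8,0,0,0],[-18,0,-7,0,0,0],[-15,5,-6,0,0,0],[-10,10,-4,0,0,0],[-5.8,10,-2.9,0,0,0],[0,10,0,0,0,0],[0,5,0,0,0,0]]'; python3 -m inch '[[0,10,0,0,0,0],[0,20,0,0,0,0],[0,20,0,0,0,0],[0,20,0,0,0,0],[0,15,0,0,0,0],[0,10,0,0,0,0],[0,5,0,0,0,0],[0,0,0,0,0,0],[0,0,0,0,0,0],[0,0,0,0,0,0],[0,0,0,0,0,0]]'
python3 - <<'E'
from h import *
st=r.get_state(); s=snap('wrist'); save(s,'w12.png'); T=tool_T(st); print(np.round(T,4))
np.savez('pics/w12.npz',T=T,**s)
for n in ['scene','side']:
    s=snap(n); np.savez('pics/%s12.npz'%n,**s)
    c=s['camera_from_world']@np.r_[st['tool_pos'],1]; K=s['mtx']; a=c[:2]/c[2]; a=a*(1+float(s['k1'])*(a@a)); u,v=int(K[0,0]*a[0]+K[0,2]),int(K[1,1]*a[1]+K[1,2])
    cv2.imwrite('pics/%s12.png'%n,cv2.resize(s['img'][v-60:v+60,u-80:u+80],None,fx=5,fy=5,interpolation=cv2.INTER_NEAREST)[:,:,::-1])
E
```

```text
clock: 25.47
tool_pos: [0.5369, 0.2348, 0.1763]
eef_rot: [-0.483, 0.518, -0.518, 0.48]
contact_force: [-0.2, -1.1, -6.1]
opening: 0.558
clock: 26.38
tool_pos: [0.5388, 0.236, 0.0794]
eef_rot: [0.481, -0.517, 0.518, -0.482]
contact_force: [0.6, 0.4, -4.7]
opening: 0.554
[[-7.220e-02  1.900e-03  9.974e-01  5.388e-01]
 [-9.974e-01  8.000e-04 -7.220e-02  2.360e-01]
 [-9.000e-04 -1.000e+00  1.900e-03  7.940e-02]
 [ 0.000e+00  0.000e+00  0.000e+00  1.000e+00]]
```

View pics/w12.png

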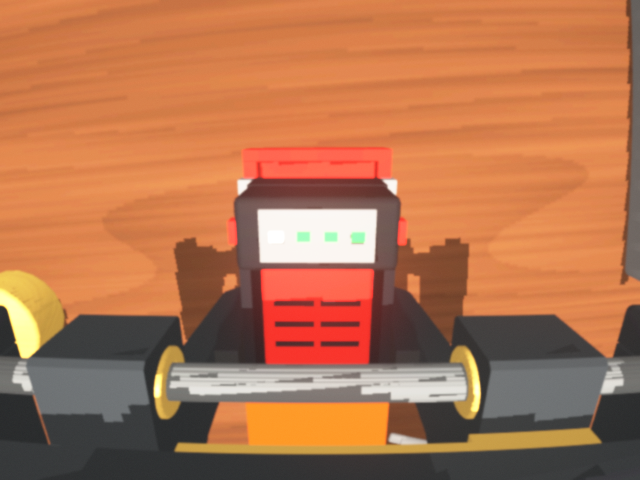

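View pics/side12.png

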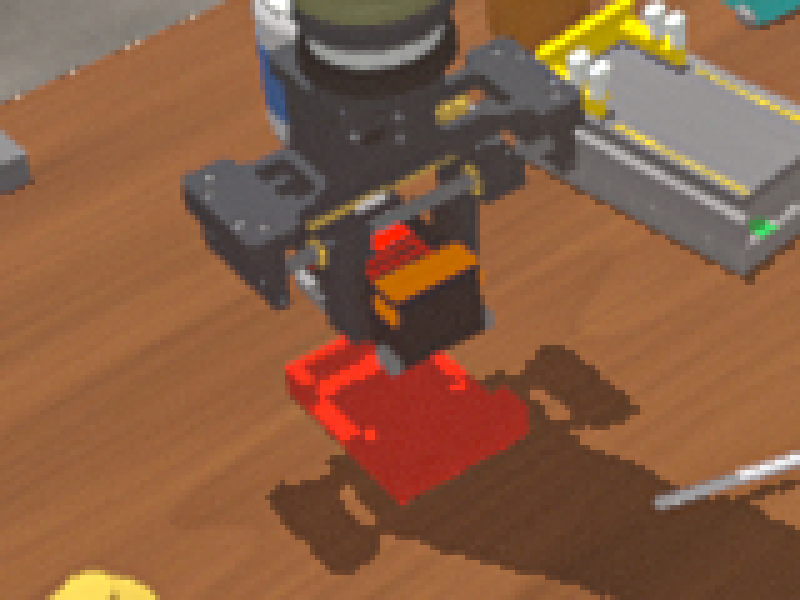

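View pics/scene12.png

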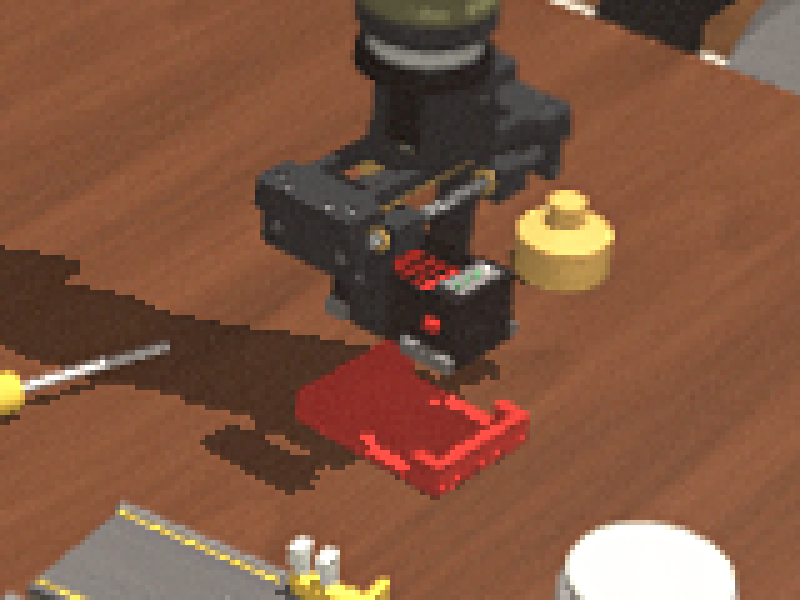

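In the wrist view the tray's far wall shows at rows 148–178, columns 244–391, centred behind the pack. I'll compute the residual offset from it.

Run:
```python
from h import *
s=dict(np.load('pics/w12.npz')); T=s['T']; P=cloud(s,T@s['tool_from_camera'])
v,u=np.mgrid[:480,:640]; box=lambda a,b,c,d:(u>a)&(u<b)&(v>c)&(v<d)
Tt=np.linalg.inv(T); Q=(P@Tt[:3,:3].T+Tt[:3,3])*1000
m=box(235,400,140,178)&(P[...,2]>.017)&(P[...,2]<.023); q=Q[m]
print(len(q),'x',np.percentile(q[:,0],[.5,50,99.5]),'mid',np.percentile(q[:,0],[.5,99.5]).mean(),'z',np.percentile(q[:,2],[.5,99.5]))
far=[];xs=[]
for c in range(250,388,4):
    col=np.where(m[:,c])[0]
    if len(col): far.append(Q[col.min(),c,2]); xs.append(Q[col.min(),c,0])
k=np.polyfit(xs,far,1); print('far edge slope',k, 'tray centre z',k[1]-53.5)
for row in range(150,178,4):
    ok=np.where(m[row])[0]
    if len(ok): print(row,ok.min(),ok.max(),np.round(Q[row,ok.min()],1),np.round(Q[row,ok.max()],1))
print('rear face pack', [(vv,np.round(Q[vv,317],1).tolist()) for vv in range(180,200,4)])
for row in (240,255):
    ok=np.where((Q[row,:,1]<-28)&(u[row]>225)&(u[row]<410))[0]; print(row,np.round(Q[row,ok.min()],1),np.round(Q[row,ok.max()],1))
c=np.array([548.65,235.05]); d=c/1000-T[:2,3]; print('tray centre in tool from w11: x',T[:2,0]@d*1000,'z',T[:2,2]@d*1000)
```

```text
2215 x [-39.61041672   0.66101573  38.87951085] mid -0.36545293461735895 z [48.3481368  63.08843755]
far edge slope [5.94192007e-03 6.29245446e+01] tray centre z 9.42454457011474
150 243 391 [-39.5  59.6  62.7] [38.8 60.  62.6]
154 243 391 [-39.7  60.   60.5] [38.8 59.5 60.5]
158 243 391 [-39.8  60.   58.4] [39.  59.7 58.4]
162 244 391 [-39.1  58.6  56.5] [38.9 58.8 56.4]
166 244 391 [-39.3  59.2  54.3] [39.2 59.7 54.2]
170 244 390 [-39.5  59.9  52.1] [38.5 58.7 52.2]
174 244 390 [-39.8  60.4  49.9] [38.8 59.3 50. ]
rear face pack [(180, [-0.5, -2.3, 55.4]), (184, [-0.5, -14.3, 55.7]), (188, [-0.6, -23.5, 55.8]), (192, [-0.6, -31.4, 55.8]), (196, [-0.6, -37.2, 55.7])]
240 [-25.3 -36.   42.1] [ 23.7 -36.9  42.3]
255 [-25.2 -36.5  37.5] [ 23.7 -36.9  37.6]
tray centre in tool from w11: x 0.22472821295175355 z 9.910267330657755
```

```bash
python3 -m inch '[[0.3,5,-0.9,0,0,0],[0,10,0,0,0,0],[0,12,0,0,0,0],[0,10,0,0,0,0],[0,6,0,0,0,0],[0,4,0,0,0,0],[0,0,0,0,0,0],[0,0,0,0,0,0],[0,0,0,0,0,0],[0,0,0,0,0,0]]'
python3 - <<'E'
from h import *
st=r.get_state(); s=snap('wrist'); save(s,'w13.png'); T=tool_T(st); print(np.round(T,4))
P=cloud(s,T@s['tool_from_camera'])
v,u=np.mgrid[:480,:640]; box=lambda a,b,c,d:(u>a)&(u<b)&(v>c)&(v<d)
Tt=np.linalg.inv(T); Q=(P@Tt[:3,:3].T+Tt[:3,3])*1000
m=box(200,430,110,200)&(P[...,2]>.017)&(P[...,2]<.023); q=Q[m]
print(len(q),'xmid',np.percentile(q[:,0],[.5,99.5]).mean(),'z',np.percentile(q[:,2],[.5,99.5]),'ctr',np.percentile(q[:,2],99.5)-53.5)
E
```

```text
clock: 27.37
tool_pos: [0.5375, 0.2356, 0.0319]
eef_rot: [0.481, -0.518, 0.518, -0.482]
contact_force: [-0.0, -0.2, -6.4]
opening: 0.551
[[-7.220e-02  1.000e-03  9.974e-01  5.375e-01]
 [-9.974e-01  4.000e-04 -7.220e-02  2.356e-01]
 [-4.000e-04 -1.000e+00  1.000e-03  3.190e-02]
 [ 0.000e+00  0.000e+00  0.000e+00  1.000e+00]]
3995 xmid -0.9507337481685987 z [45.59406416 64.43500707] ctr 10.935007072874384
```

View pics/w13.png

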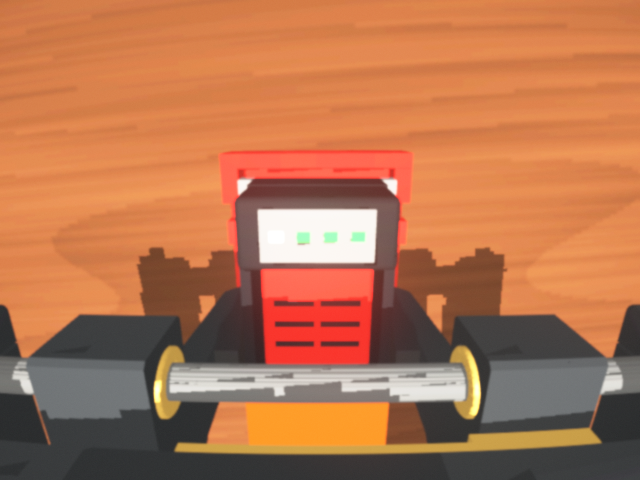

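Aligned to within 0.4 mm. I'll lower gently while watching the force.

```bash
python3 -m inch '[[0,3,0,0,0,0],[0,3,0,0,0,0],[0,3,0,0,0,0],[0,2,0,0,0,0],[0,2,0,0,0,0],[0,1.5,0,0,0,0],[0,1.5,0,0,0,0],[0,0,0,0,0,0],[0,0,0,0,0,0]]'
```

```text
clock: 28.17
tool_pos: [0.5371, 0.2355, 0.0153]
eef_rot: [0.482, -0.518, 0.518, -0.482]
contact_force: [0.8, 0.4, -6.0]
opening: 0.554
```

```bash
python3 -m inch '[[0,1,0,0,0,0],[0,1,0,0,0,0],[0,0.7,0,0,0,0],[0,0,0,0,0,0],[0,0,0,0,0,0]]'; python3 -m inch '[[0,0.5,0,0,0,0],[0,0.5,0,0,0,0],[0,0,0,0,0,0],[0,0,0,0,0,0]]'
```

```text
clock: 28.58
tool_pos: [0.5371, 0.2355, 0.0127]
eef_rot: [0.482, -0.518, 0.518, -0.482]
contact_force: [-0.2, -0.4, -5.7]
opening: 0.552
clock: 28.92
tool_pos: [0.5371, 0.2355, 0.0117]
eef_rot: [0.482, -0.518, 0.518, -0.482]
contact_force: [0.5, 0.3, -5.6]
opening: 0.559
```

```bash
python3 -m inch '[[0,0.5,0,0,0,0],[0,0.5,0,0,0,0],[0,0,0,0,0,0],[0,0,0,0,0,0]]'; python3 -m inch '[[0,0.5,0,0,0,0],[0,0.3,0,0,0,0],[0,0,0,0,0,0],[0,0,0,0,0,0]]'
```

```text
clock: 29.25
tool_pos: [0.5371, 0.2355, 0.0114]
eef_rot: [0.482, -0.518, 0.518, -0.482]
contact_force: [-2.8, -1.2, 6.9]
opening: 0.552
clock: 29.58
tool_pos: [0.5371, 0.2355, 0.0114]
eef_rot: [0.481, -0.518, 0.518, -0.482]
contact_force: [-4.5, -1.5, 12.2]
opening: 0.553
```

Landed on the tray floor at the expected height. I'll relieve the pressing force and let go.

```bash
python3 -m inch '[[0,-0.7,0,0,0,0],[0,-0.4,0,0,0,0],[0,0,0,0,0,0],[0,0,0,0,0,0]]' - 10; python3 -m inch '[[0,0,0,0,0,0],[0,0,0,0,0,0],[0,0,0,0,0,0],[0,0,0,0,0,0]]' 66
```

```text
clock: 29.92
tool_pos: [0.5371, 0.2355, 0.0114]
eef_rot: [0.482, -0.518, 0.518, -0.482]
contact_force: [-3.3, -0.1, 6.6]
opening: 0.555
clock: 30.25
tool_pos: [0.5374, 0.2356, 0.0108]
eef_rot: [0.481, -0.518, 0.518, -0.482]
contact_force: [0.1, -0.7, -0.3]
opening: 0.751
```

```bash
python3 -m inch '[[0,0,0,0,0,0],[0,0,0,0,0,0]]'
python3 - <<'E'
from h import *
st=r.get_state(); s=snap('wrist'); save(s,'w14.png'); print(np.round(st['tool_pos'],4),st['opening'])
E
```

```text
clock: 30.42
tool_pos: [0.5372, 0.2355, 0.0109]
eef_rot: [0.482, -0.518, 0.518, -0.482]
contact_force: [-0.8, -0.5, 0.0]
opening: 0.75
[0.5372 0.2355 0.0109] 0.7503971771319653
```

View pics/w14.png

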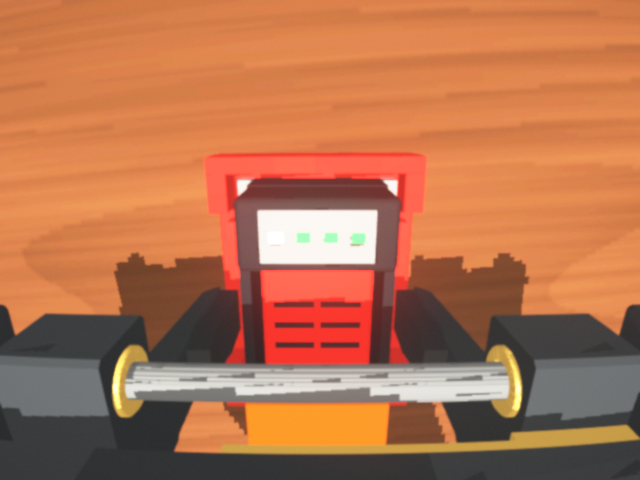

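The pack sits inside the tray and the fingers are open on both sides. Lifting clear, then a final check.

```bash
python3 -m inch '[[0,-3,0,0,0,0],[0,-6,0,0,0,0],[0,-12,0,0,0,0],[0,-20,0,0,0,0],[0,-25,0,0,0,0],[0,-30,0,0,0,0],[0,-30,-5,0,0,0],[0,-30,-15,0,0,0],[0,-20,-15,0,0,0],[0,-8,-10,0,0,0],[0,0,0,0,0,0],[0,0,0,0,0,0]]'; python3 -m inch '[[0,0,0,0,0,0],[0,0,0,0,0,0],[0,0,0,0,0,0],[0,0,0,0,0,0]]'
python3 - <<'E'
from h import *
st=r.get_state(); s=snap('wrist'); save(s,'w15.png'); T=tool_T(st); print(np.round(T,4),st['contact_force'])
P=cloud(s,T@s['tool_from_camera'])
v,u=np.mgrid[:480,:640]; box=lambda a,b,c,d:(u>a)&(u<b)&(v>c)&(v<d)
np.savez('pics/w15.npz',T=T,**s)
q=P[box(220,420,60,300)&(P[...,2]>.042)&(P[...,2]<.056)]; rp=cv2.minAreaRect(q[:,:2].astype(np.float32)*1000); print('pack',rp,np.percentile(q[:,2],[5,50,95]))
img=s['img'].astype(int); red=(img[...,0]>100)&(img[...,1]<.5*img[...,0])&(img[...,2]<.5*img[...,0])&box(200,440,60,310)&(P[...,2]>.016)&(P[...,2]<.0225)
q=P[red]; rt=cv2.minAreaRect(q[:,:2].astype(np.float32)*1000); print('tray',rt)
s=snap('scene'); save(s,'scene15.png')
E
```

```text
clock: 31.47
tool_pos: [0.4921, 0.2388, 0.1952]
eef_rot: [0.482, -0.517, 0.518, -0.482]
contact_force: [-0.6, -0.1, -0.1]
opening: 0.749
clock: 31.8
tool_pos: [0.4923, 0.2384, 0.194]
eef_rot: [-0.482, 0.518, -0.518, 0.481]
contact_force: [-0.4, -0.2, -0.7]
opening: 0.747
[[-0.0727 -0.0012  0.9974  0.4923]
 [-0.9974 -0.001  -0.0727  0.2384]
 [ 0.0011 -1.     -0.0011  0.194 ]
 [ 0.      0.      0.      1.    ]] [-0.44460505 -0.16632002 -0.66812872]
pack ((547.822265625, 235.3519287109375), (50.54413604736328, 89.38729095458984), 85.8661117553711) [0.0453034  0.05003323 0.05151416]
tray ((548.2619018554688, 235.45199584960938), (79.38247680664062, 106.88153076171875), 85.88774871826172)
```

View pics/w15.png

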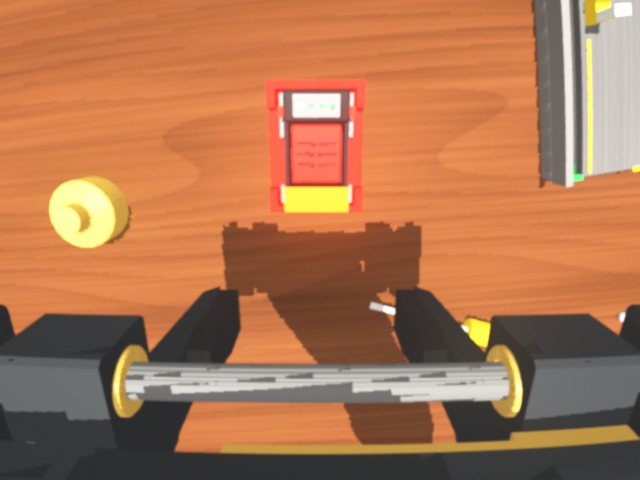

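View pics/scene15.png

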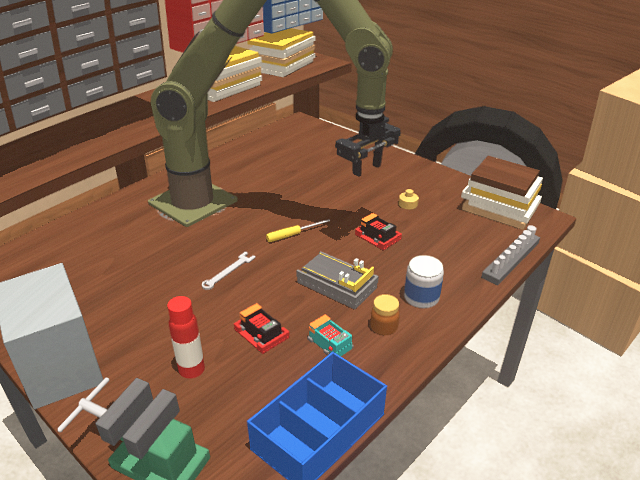

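The pack lies in the tray at (316,145) in the wrist picture. It is centred to within 0.5 mm and its yaw matches the tray's to 0.02°. Its top is at z=0.050, so its underside is on the floor at 6 mm. In the scene picture everything else looks where it was.

Run:
```python
from h import *
print(r.finish_job())
```

```text
the job is handed in; nothing more can be done
None
```

The pack is off the charger and lying flat in the empty red tray, let go, and the job is handed in. The robot's clock stood at about 32 s of the 67 s allowed.

- **Release and pull:** I pressed the button fully in and held it at about 10–13 N, as read at the wrist. I then pulled the pack about 55 mm by its ledge, which took a steady pull of about 11 N. The last view over the charger, before gripping, showed it level, straight and clear of the rails.
- **Placing:** I gripped the pack across its width and lowered it until it touched the tray floor, where the upward force read about 12 N. I eased that off before opening the fingers.
- **Last checks:** The pack was within about 0.5 mm of the tray's middle and its yaw matched the tray's to about 0.02°. Its top was at 50 mm, which puts its underside on the 6 mm floor. The wrist force was about zero with the gripper clear, and the spare pack and other items looked unmoved in the scene picture.
- **Disagreements:** The tray's position came out about 1 mm different from one view to the next, which is within the calibration error. During the pull the arm gave by several millimetres and tilted about 1.3°, then came back level.

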